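# Square a needle card into its test dock with the push stick

### The job

Take the push stick from its stand and use its white tip to nudge the needle card square into the corner of the test dock: first flat against the steel side fence, then along the fence under the sprung contacts until its gold edge bottoms firmly on the depth stop inside the connector, which you can only feel. The card is fragile, so push gently, only on its edges and only with the stick, never with the gripper. Leave the card touching both sides of the corner, put the stick back upright in its stand, and leave everything else where it lies.

Things in the scene. Friction and masses are not known exactly. Their poses are not given: they have to be found in the camera images.
- dock: Test dock, fixed on the table: aluminium base plate 120 (x) by 140 (y) by 12 mm. Origin: on its underside, mid-width, 55 mm from its near edge, z up; +x points to the black edge connector on its far edge, +y to the steel side fence. The card slides on its flat top, 12 mm over the table. The corner it must fill is formed by the fence face at y = +42 mm and the depth stop in the connector, between x = +36 and +48 mm.
- fence: Steel side fence of the dock, 12 mm high over the base plate, 12 mm thick. Origin: on its guiding face at base-plate-top level, from where it runs 50 mm towards -x and 28 mm towards +x; axes parallel to the dock's. The face looks to -y: a card edge that touches it is at y = 0 of this frame.
- slot_mouth (a point): Mouth of the black edge connector, at its front edge, base-plate-top level, 39 mm from the fence face; axes parallel to the dock's. Slot 21 mm high under a hood (top 29 mm over the base plate), 83 mm wide from the fence face to its cheek. The depth stop hides inside: it was set for this card type at 10 to 22 mm behind the mouth, differently each time (depth_stop_c0); it can only be felt.
- contact_comb (a joint): Lift (m) of the sprung contact comb under the hood: 0 at rest, 0.0015 on the card. Rounded (6 mm), lowest line 6 mm behind the mouth, 7 mm over the base plate. The card meets it about 2 mm behind the mouth: this first resistance (3 to 9 N of push) is not the stop. Then the card slides on at 2 to 6 N until it bottoms hard on the depth stop; home means 3 N or more on the stop, about 10 to 14 N of push in all.
- card_center (a point): Centre, half-way up, of the needle card: green board 52 (x) by 78 (y) by 8.5 mm, 50 to 90 g, needles in its middle up to 11 mm, gold contacts along its -x edge. It lies loose on the dock, gold edge towards the connector: its -x is roughly the dock's +x, its -y the dock's +y. It starts 7 to 23 mm off the fence, 16 to 49 mm off the stop, turned up to 0.12 rad. More than 18 N from the stick breaks it.
- card_corner (a point): The card's corner, half-way up, that belongs in the inner corner of the dock: gold edge and fence-side edge; axes as card_center.
- card_gold_far (a point): The other end of the card's gold edge, half-way up, 78 mm from card_corner along the card's +y.
- card_side_rear (a point): The other end of the card's fence-side edge, half-way up, 52 mm from card_corner along the card's +x.
- stick_grip (a point): Grip point of the push stick, 75 g, upright in its stand. Grey square handle, 14 by 14 mm, from 24 mm below this point to 36 mm above it, over a round flange 28 mm across and 4 mm thick; x and y are normal to the handle's flats, z runs up the stick. Below: 8 mm steel stem, then a slippery white PTFE tip, 14 mm in diameter, 12 mm high, whose underside is 62 mm below this point.
- stick_tip (a point): Centre of the flat underside of the push stick's white tip (radius 7 mm), 62 mm below stick_grip on the stick's axis.
- stand_mouth (a point): Stand of the push stick, fixed: aluminium block 56 by 56 by 40 mm (foot 76 by 76 by 5 mm) with an upright hole right through, 20 mm in diameter, chamfered by 2 mm. This point: centre of the hole at the block's top. The stick hangs in it with its flange resting on the block's top, so its tip's underside is 34 mm below this point and stick_grip 28 mm above it.
- tweezers: Bystander, not to be disturbed: steel wafer tweezers; origin at the centre of its underside.
- drop_bottle: Bystander, not to be disturbed: small brown dropper bottle; origin at the centre of its underside.
- shipper_2: Bystander, not to be disturbed: round wafer shipper, the one beyond the dock; origin at the centre of its underside.
- shipper: Bystander, not to be disturbed: round wafer shipper, the one beside the swab tub; origin at the centre of its underside.
Mind the look-alikes: they are no part of the job. Of the things that look like the part that bears stick_grip, the larger one is meant.

How it is judged:
By the outcome, as a careful person would: the job done as asked, in the order asked, and still so for the second after the job is handed in, with the robot touching nothing.
It also fails if it takes over 72 s, if anything falls off the work surface, if the arm or the gripper's body presses on something with over 40 N, if the wrist force passes 120 N, or if a joint passes its speed limit or range.

### The arm

A 7-joint arm with a two-finger parallel gripper is mounted at the origin on the work surface; the furniture and walls round the work are solid. World frame = base frame: x ahead of the robot, y to its left, z up, the work surface at z = 0. Lengths are in m, angles in rad, forces in N, time in s.
With the tool pointing down it reaches from about 0.425 to 0.8 m from the base axis. Payload 8.3 kg.
Tool frame: the origin (TCP) lies on the mounting face of the last link; the fingertips stand 173 mm ahead of it and the grasp point (between the pads) lies 155 mm ahead of it; z points along the fingers, y is the direction in which the jaws open and shut (so a half turn about z gives the same grasp; the last joint's range is limited). The gripper opens to 85 mm and grips with 20 to 120 N. Pads are 22 mm wide; open, the fingers measure 114 mm over their backs; the gripper's body (76 mm by 85 mm) begins 54 mm behind the grasp point. The pads swing forward as they close: fully open they stand 13 mm farther back than shut.
Start: joints at [-1.283, 0.383, 0.016, 1.37, -0.006, 1.388, -0.046], TCP at [0.215, 0.587, 0.405] pointing down, gripper open.
Joint ranges: [-2.95, 2.95], [-0.25, 2.06], [-1.52, 1.56], [0.18, 2.33], [-1.44, 4.58], [0.02, 2.06], [-3.01, 3.01]. Speed limits (rad/s): [2.39, 2.39, 3.01, 3.01, 3.14, 3.14, 3.14].

### API

Orientations are given as a rotation vector (axis times angle).
In Python, from bench import robot gives the robot as it stands.
- The arm moves only by the shell command python3 -m jog 'ROWS' [OPENING]. ROWS is JSON, a list that holds one entry, the list of rows, each a list of 6 numbers: the shift along the world's x, y, z scaled (see below), then the turn, a rotation vector about the world's x, y, z scaled (see below). In form: [[[tx, ty, tz, ax, ay, az], ...]]. A call has 1 to 12 rows; each row is the pose to reach, as a shift and turn from the pose commanded when the call began; what a row does not reach only later rows make up. The controller multiplies each number of a shift by 300 mm and each number of a turn by 45 degrees. A row lasts 1/12 s, in which the tool goes at most 41.7 mm and 7.16 degrees, less where a joint would pass 70% of its speed; a pose out of reach is approached as far as the arm can. A call with a number of a shift or a turn outside -1 to 1 is refused whole. A call with a gripper value outside its range is refused whole. OPENING is the opening, from -1 (shut) to 1 (fully open), set as the call begins (- or left out, the last holds). The fingers move at their own pace and stop on an object; the grip force is fixed at half the most. Time passes only in rows, so rows that repeat a pose let the fingers close. It gives the time, the measured TCP pose, the force and the opening at its end, in the units of the state.
- robot.observe(): the state, without advancing time (a new reading comes with each control period).
- robot.capture(name): name is "side" or "top"; returns a dict with "frame" (420x560x3 uint8, red, green, blue), "mtx" (3x3 intrinsics, pixels), "R" (3x3) and "t" (3): a world point X has camera coordinates R X + t. Camera axes: x right, y down, z forward; pixel columns grow to the right and rows downward; lengths in m; the calibration is good to about 2 mm. A picture is of the moment at which its call begins. There is no depth.
- robot.sign_off(): hands the job in, once; it reports no verdict.
The state is a dict: "time_s": time; "joints": joint angles; "qd": joint speeds; "effort": joint torques, N m; "tcp_pos": TCP position; "tcp_rot": TCP orientation; "contact_force": force on the tool from outside, world axes, zero at the start; "moment": the same for the moment, N m; "opening": finger opening in m.
Only numpy, scipy, OpenCV 4.12 (cv2) and the standard library are available. Lean on these libraries where they do the work, as an engineer would, in place of code of your own. Each camera call takes 0.05 s, during which the arm holds its last target.

## Working session

There is one attempt and no reset: what is moved stays moved. The work goes in short steps, Python scripts to look and compute and a shell command to move; the robot and the scene stay as the last step left them, time stands still between calls to the robot, and variables do not carry over. Pictures are saved under pics/ and viewed, and the job is handed in when it is done.

```bash
ls; mkdir -p pics
python3 - <<'E'
from bench import robot
import cv2,numpy as np
s=robot.observe()
for k,v in s.items(): print(k,v)
for n in("side","top"):
    c=robot.capture(n); cv2.imwrite(f"pics/{n}0.png",c["frame"][:,:,::-1]); np.savez(f"{n}0.npz",**c)
    print(n,c["mtx"],c["R"],c["t"])
E
```

```text
pics
time_s 0.0
joints [-1.2828732   0.38424811  0.01632976  1.371141   -0.00626628  1.38822629
 -0.04651498]
qd [-6.54682768e-04 -7.34527722e-04 -2.03872020e-05  2.30960894e-04
 -1.48265676e-03  3.16342727e-04  9.20934138e-04]
effort [-7.84324639e-04 -6.27599430e+01  8.43816027e-01 -3.71823764e+01
  1.64946582e-02  1.42210023e-02 -1.72157405e-05]
tcp_pos [0.21468247 0.58679701 0.40367796]
tcp_rot [-5.48050341e-01 -3.09312171e+00  3.06526903e-03]
contact_force [ 0.29372272  1.12997995 -0.45101781]
moment [ 0.01830405 -0.02883192 -0.00147968]
opening 0.08578059043917344
side [[491.40583902   0.         286.9668077 ]
 [  0.         491.40583902 216.51505104]
 [  0.           0.           1.        ]] [[ 0.98509134 -0.17201635  0.00232795]
 [-0.0685144  -0.40470423 -0.91187733]
 [ 0.15779995  0.89812297 -0.41045623]] [-0.42797191  0.07927934  1.05202738]
top [[433.350729     0.         276.31313707]
 [  0.         433.350729   209.30873091]
 [  0.           0.           1.        ]] [[ 0.01832225 -0.99974377 -0.01329249]
 [-0.99318573 -0.01666846 -0.11534414]
 [ 0.11509302  0.01531527 -0.99323665]] [-0.0343724   0.42377186  0.87885679]
```

View pics/side0.png

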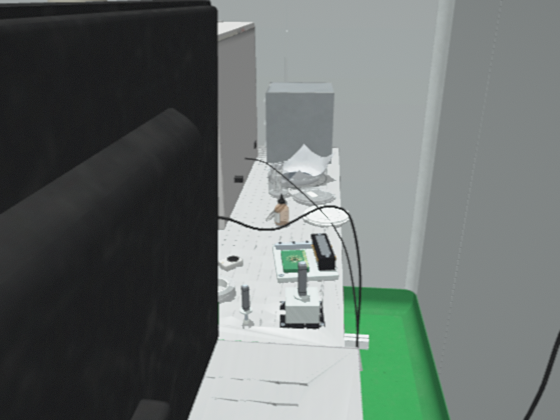

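View pics/top0.png

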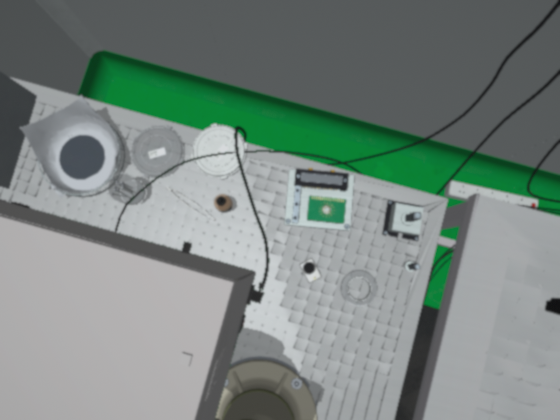

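```bash
cat > h.py <<'E'
import numpy as np,cv2
from bench import robot
def load(f): d=np.load(f); return {k:d[k] for k in d}
def proj(c,X):
    p=c["R"]@np.asarray(X,float)+c["t"]; q=c["mtx"]@p; return q[:2]/q[2]
def ray(c,uv):
    d=c["R"].T@np.linalg.solve(c["mtx"],[uv[0],uv[1],1.]); o=-c["R"].T@c["t"]; return o,d
def onz(c,uv,z):
    o,d=ray(c,uv); return o+d*(z-o[2])/d[2]
def tri(c1,a,c2,b):
    o1,d1=ray(c1,a);o2,d2=ray(c2,b)
    A=np.stack([d1,-d2],1); s=np.linalg.lstsq(A,o2-o1,rcond=None)[0]
    p,q=o1+s[0]*d1,o2+s[1]*d2; return (p+q)/2,np.linalg.norm(p-q)
def crop(c,x0,y0,x1,y1,k,name):
    im=c["frame"][y0:y1,x0:x1,::-1]; im=cv2.resize(im,None,fx=k,fy=k,interpolation=cv2.INTER_CUBIC)
    for x in range((x0+9)//10*10,x1,10):
        cv2.putText(im,str(x),(int((x-x0+.5)*k),8),0,.3,(0,0,255),1); cv2.line(im,(int((x-x0+.5)*k),9),(int((x-x0+.5)*k),13),(0,0,255),1)
    for y in range((y0+9)//10*10,y1,10):
        cv2.putText(im,str(y),(0,int((y-y0+.5)*k)),0,.3,(0,0,255),1)
    cv2.imwrite(name,im)
def cap(n,tag):
    c=robot.capture(n); np.savez(f"{n}{tag}.npz",**c); return c
E
python3 - <<'E'
from h import *
t=load("top0.npz");s=load("side0.npz")
print(proj(t,[0,0,0]),proj(t,[.215,.587,.25]),-t["R"].T@t["t"],-s["R"].T@s["t"])
crop(t,270,150,440,300,4.6,"pics/t1.png"); crop(s,200,180,350,335,3.8,"pics/s1.png")
E
```

```text
[259.36463795 418.26410081] [-128.54460064  321.26428811] [ 0.32036366 -0.0407599   0.92133548] [ 0.26101334 -0.98638343  0.50510052]
```

View pics/t1.png

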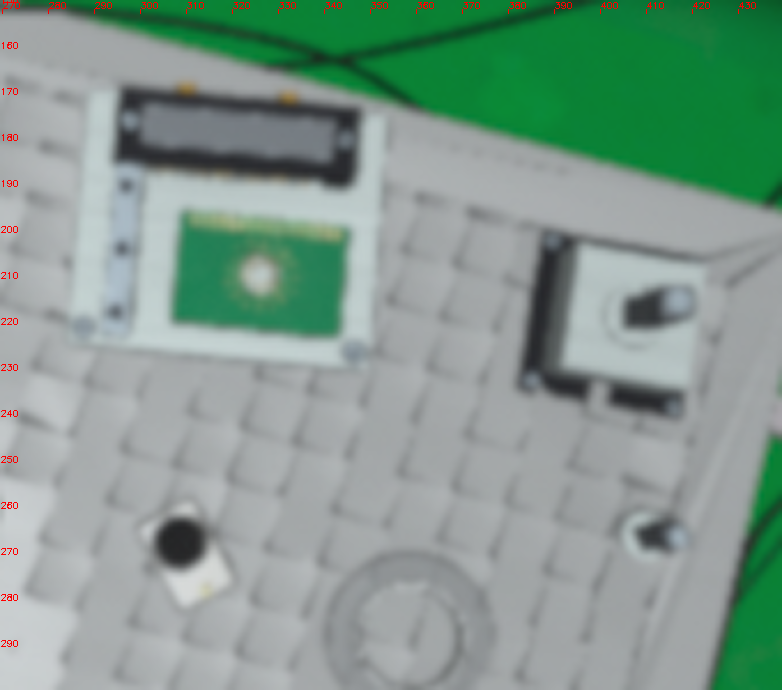

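View pics/s1.png

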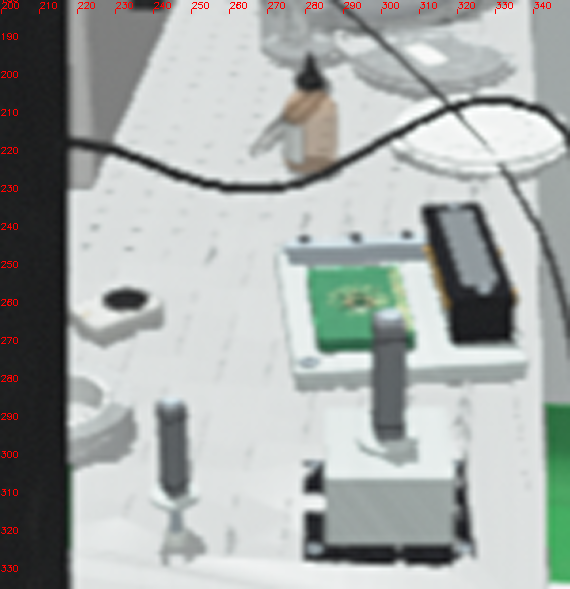

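Run:
```python
from h import *
t=load("top0.npz");s=load("side0.npz")
# card: green mask, top
f=t["frame"].astype(int)
def card(c,box,z):
    f=c["frame"].astype(int)
    m=((f[...,1]-f[...,0]>40)).astype(np.uint8); M=np.zeros_like(m); x0,y0,x1,y1=box; M[y0:y1,x0:x1]=m[y0:y1,x0:x1]
    cs,_=cv2.findContours(M,0,2); k=max(cs,key=cv2.contourArea); h=cv2.convexHull(k)
    print(cv2.contourArea(k)); P=np.array([onz(c,p[0],z)[:2] for p in h],np.float32)
    r=cv2.minAreaRect(P); print(r); print(cv2.boxPoints(r)); return r
print("top card z.0205"); card(t,(295,190,350,235),.0205)
print("side"); card(s,(270,235,325,290),.0205)
# points by hand
for n,a,b in [("handle top",(415,215.5),(299,262)),("small handle top",(415.5,266.5),(244,287.5))]:
    print(n,tri(t,a,s,b))
# block top corners in top view z=.040 ; 
pp=dict(A=(395,203),B=(421,207),C=(417,234.5),D=(391,230))
for k,v in pp.items(): print(k,onz(t,v,.04))
# dock plate corners z=.012
for v in [(288,169),(352,175),(348,230),(286,224)]: print(v,onz(t,v,.012))
# connector top corners z=.041
for v in [(295.5,169),(347.5,173.5),(345,190.5),(294,185.5)]: print(v,onz(t,v,.041))
```

```text
top card z.0205
736.5
((0.4249255061149597, -0.1305212378501892), (0.07616317272186279, 0.04738956317305565), 84.15040588378906)
[[ 0.39747292 -0.16598961]
 [ 0.44461572 -0.17081943]
 [ 0.4523781  -0.09505287]
 [ 0.4052353  -0.09022304]]
side
370.0
((0.4218074679374695, -0.13776259124279022), (0.0858343243598938, 0.04653652012348175), 80.72925567626953)
[[ 0.39192918 -0.17637065]
 [ 0.43785784 -0.1838677 ]
 [ 0.45168576 -0.09915453]
 [ 0.4057571  -0.09165749]]
handle top (array([ 0.4057901 , -0.29013528,  0.1029988 ]), np.float64(0.004049655318586598))
small handle top (array([ 0.31125242, -0.29980985,  0.0693905 ]), np.float64(0.001236823764231579))
A [ 0.43953722 -0.26946625  0.04      ]
B [ 0.43218288 -0.32219542  0.04      ]
C [ 0.37592104 -0.31300831  0.04      ]
D [ 0.38413407 -0.26065294  0.04      ]
(288, 169) [ 0.51277463 -0.05010057  0.012     ]
(352, 175) [ 0.50189811 -0.18638916  0.012     ]
(348, 230) [ 0.38459509 -0.17781556  0.012     ]
(286, 224) [ 0.39496711 -0.04768626  0.012     ]
(295.5, 169) [ 0.50687874 -0.06529453  0.041     ]
(347.5, 173.5) [ 0.49910435 -0.17250011  0.041     ]
(345, 190.5) [ 0.46357338 -0.16736275  0.041     ]
(294, 185.5) [ 0.47228725 -0.06266721  0.041     ]
```

Run:
```python
from h import *
t=load("top0.npz");s=load("side0.npz")
for z in(.0,.3,.45,.5):
  print(z,[onz(t,v,z)[:2].round(3) for v in[(478,195),(440,330),(400,420),(432,420),(455,300)]])
  print([onz(s,v,z)[:2].round(3) for v in[(215,10),(218,330)]])
print("white box"); 
for z in (0,.3,.45): print([onz(t,v,z)[:2].round(3) for v in[(252,270),(205,415),(245,330),(0,205)]])
# cable A: epipolar: for top pixels, heights and side pixel
for v in [(240,130),(243,150),(262,210),(268,250),(258,296),(340,165),(420,140),(200,150)]:
  print(v,[(z,onz(t,v,z)[:2].round(2).tolist(),proj(s,onz(t,v,z)).round().astype(int).tolist()) for z in(0.0,.1,.2,.3,.4,.5,.6)])
crop(t,378,195,428,245,12,"pics/t2.png"); crop(s,280,250,330,340,7,"pics/s2.png")
```

```text
0.0 [array([ 0.465, -0.457]), array([ 0.182, -0.369]), array([ 0.003, -0.284]), array([ 0.005, -0.348]), array([ 0.244, -0.401])]
[array([ 1.036, 19.04 ]), array([ 0.264, -0.313])]
0.3 [array([ 0.418, -0.321]), array([ 0.227, -0.262]), array([ 0.106, -0.205]), array([ 0.107, -0.248]), array([ 0.269, -0.284])]
[array([0.576, 7.145]), array([ 0.262, -0.713])]
0.45 [array([ 0.394, -0.254]), array([ 0.25 , -0.209]), array([ 0.158, -0.165]), array([ 0.159, -0.198]), array([ 0.281, -0.225])]
[array([0.346, 1.198]), array([ 0.261, -0.913])]
0.5 [array([ 0.387, -0.231]), array([ 0.257, -0.191]), array([ 0.175, -0.152]), array([ 0.176, -0.181]), array([ 0.285, -0.206])]
[array([ 0.269, -0.784]), array([ 0.261, -0.98 ])]
white box
[array([0.297, 0.022]), array([0.004, 0.111]), array([0.174, 0.034]), array([0.426, 0.571])]
[array([0.305, 0.002]), array([0.107, 0.061]), array([0.222, 0.01 ]), array([0.392, 0.372])]
[array([ 0.309, -0.008]), array([0.158, 0.037]), array([ 0.245, -0.003]), array([0.375, 0.272])]
(240, 130) [(0.0, [0.6, 0.06], [350, 223]), (0.1, [0.57, 0.05], [341, 187]), (0.2, [0.
[... 1158 characters left out ...]
16], [346, 271]), (0.1, [0.5, -0.15], [335, 224]), (0.2, [0.48, -0.14], [324, 173]), (0.3, [0.46, -0.12], [312, 119]), (0.4, [0.44, -0.11], [300, 61]), (0.5, [0.41, -0.1], [286, -1]), (0.6, [0.39, -0.08], [271, -69])]
(420, 140) [(0.0, [0.58, -0.34], [406, 319]), (0.1, [0.56, -0.3], [389, 260]), (0.2, [0.53, -0.27], [371, 199]), (0.3, [0.5, -0.24], [352, 135]), (0.4, [0.47, -0.21], [332, 68]), (0.5, [0.44, -0.18], [311, -1]), (0.6, [0.41, -0.14], [290, -74])]
(200, 150) [(0.0, [0.55, 0.14], [323, 210]), (0.1, [0.53, 0.12], [317, 177]), (0.2, [0.5, 0.1], [309, 139]), (0.3, [0.48, 0.08], [300, 98]), (0.4, [0.45, 0.06], [291, 51]), (0.5, [0.43, 0.04], [280, -2]), (0.6, [0.4, 0.02], [268, -62])]
```

View pics/t2.png

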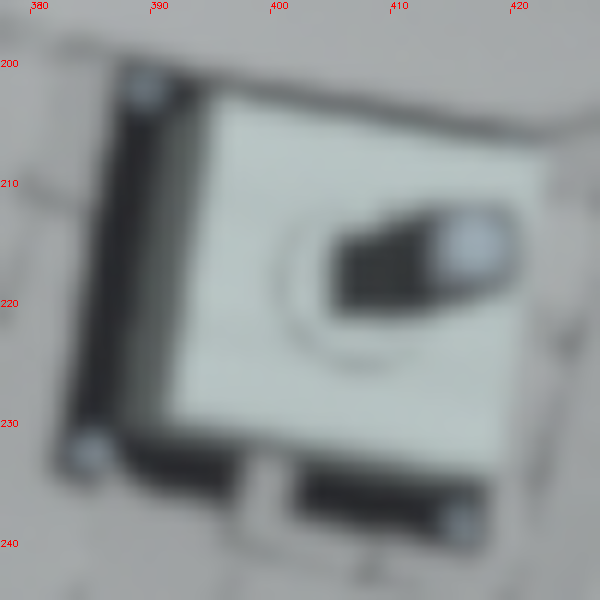

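View pics/s2.png

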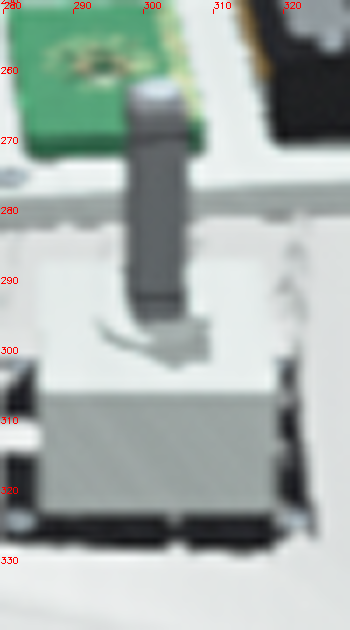

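Run:
```python
from h import *
t=load("top0.npz");s=load("side0.npz")
crop(t,0,190,320,420,2.4,"pics/t3.png"); crop(s,180,10,350,240,2.6,"pics/s3.png")
print(onz(t,(407,218),.044), [onz(t,v,.04)[:2].round(4) for v in[(394.5,202.3),(421.5,207),(418,234.2),(390.8,230)]])
print(proj(t,[.3204,-.04,0]))
```

```text
[ 0.40874967 -0.29224042  0.044     ] [array([ 0.441 , -0.2685]), array([ 0.4322, -0.3232]), array([ 0.3766, -0.315 ]), array([ 0.3841, -0.2602])]
[281.75313204 259.60960491]
```

View pics/t3.png

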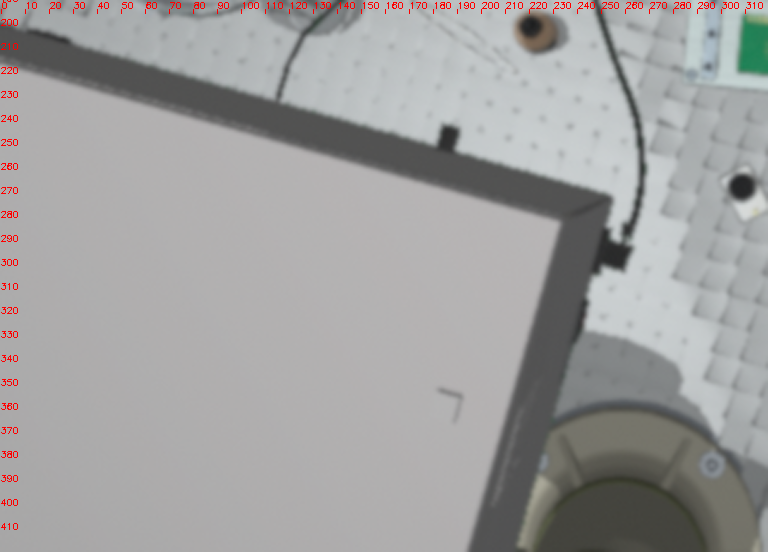

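View pics/s3.png

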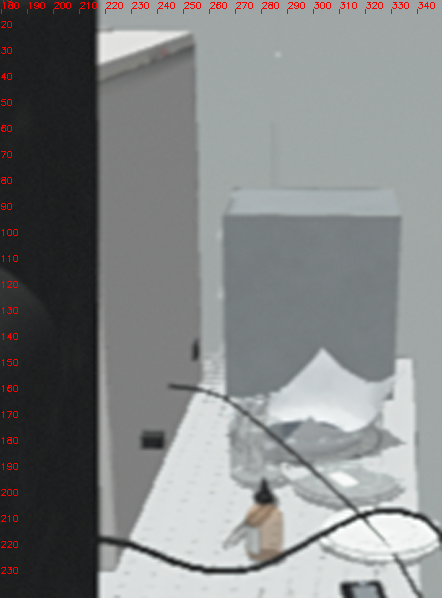

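Run:
```python
from h import *
t=load("top0.npz");s=load("side0.npz")
print("near corner base top",onz(t,(253,271),0),"->side",proj(s,onz(t,(253,271),0)))
print("far base side",onz(s,(252,160),0),onz(s,(254,152),0),"side near base",onz(s,(222,228),0))
for z in(.3,.35,.4,.45):
  p=onz(t,(233.5,281.5),z); print(z,p,proj(s,p), "far top side",onz(s,(253,24),z),onz(s,(253,35),z))
for z in (.2,.25,.35,.4): print(z,proj(s,[.215,.587,z]),proj(t,[.215,.587,z]))
```

```text
near corner base top [0.29545115 0.02017227 0.        ] ->side [225.18920746 238.90041713]
far base side [0.41891831 0.59443293 0.        ] [0.43588011 0.68538243 0.        ] side near base [0.29136507 0.0790578  0.        ]
0.3 [0.28830536 0.02763834 0.3       ] [214.17091464 105.75175189] far top side [0.70886002 3.11958675 0.3       ] [0.58070933 1.9585725  0.3       ]
0.35 [0.29088515 0.02213421 0.35      ] [214.1165962   80.93731354] far top side [0.59968265 2.11862142 0.35      ] [0.50277292 1.2406426  0.35      ]
0.4 [0.29346494 0.01663008 0.4       ] [214.05940939  54.81250843] far top side [0.49050529 1.1176561  0.4       ] [0.4248365  0.52271269 0.4       ]
0.45 [0.29604473 0.01112595 0.45      ] [213.99912084  27.27072765] far top side [0.38132793 0.11669077 0.45      ] [ 0.34690008 -0.19521721  0.45      ]
0.2 [185.32424384 102.4505213 ] [-99.97936642 316.9772677 ]
0.25 [183.98115149  86.06827267] [-128.54460064  321.26428811]
0.35 [181.18242172  51.93101696] [-200.74096032  332.09939153]
0.4 [179.72359618  34.13712312] [-247.27604014  339.08329494]
```

```bash
python3 -m jog '[[[0,0,0.1,0,0,0],[0,0,0.2,0,0,0],[0,0,0.3,0,0,0],[0,0,0.3,0,0,0]]]'
python3 - <<'E'
from h import *
s=robot.observe(); print(s["joints"].round(3),s["tcp_pos"])
E
```

```text
time_s: 0.43
tcp_pos: [0.2148, 0.587, 0.5013]
tcp_rot: [0.548, 3.092, 0.014]
contact_force: [-0.4, 0.6, 1.3]
opening: 0.0857
[-1.287  0.362  0.023  1.189 -0.008  1.582 -0.045] [0.21484316 0.58699471 0.50127457]
```

```bash
python3 -m jog '[[[0,0,0.13,0,0,0],[0,0,0.26,0,0,0],[0,0,0.39,0,0,0],[0,0,0.5,0,0,0],[0,0,0.5,0,0,0]]]'
python3 - <<'E'
from h import *
s=robot.observe(); print(s["joints"].round(3),s["tcp_pos"])
E
```

```text
time_s: 0.85
tcp_pos: [0.2143, 0.5855, 0.6521]
tcp_rot: [0.548, 3.092, 0.017]
contact_force: [-0.4, -0.6, 0.4]
opening: 0.0855
[-1.291  0.438  0.039  0.748 -0.018  1.945 -0.042] [0.21431366 0.58553365 0.65211393]
```

```bash
python3 -m jog '[[[0.1,-0.07,0,0,0,-0.1],[0.2,-0.14,0,0,0,-0.2],[0.3,-0.22,0,0,0,-0.3],[0.4,-0.3,0,0,0,-0.4],[0.5,-0.39,0,0,0,-0.5],[0.58,-0.5,0,0,0,-0.6],[0.65,-0.6,0,0,0,-0.7],[0.72,-0.7,0,0,0,-0.8],[0.77,-0.8,0,0,0,-0.87],[0.8,-0.9,0,0,0,-0.87],[0.82,-1,0,0,0,-0.87],[0.82,-1,0,0,0,-0.87]]]'
python3 - <<'E'
from h import *
s=robot.observe(); print(s["joints"].round(3),s["tcp_pos"])
E
```

```text
time_s: 1.85
tcp_pos: [0.463, 0.2801, 0.6456]
tcp_rot: [1.565, 2.721, -0.0]
contact_force: [0.6, -1.5, 0.6]
opening: 0.0852
[-0.823  0.218  0.294  1.067 -0.063  1.864 -0.027] [0.46295803 0.28005187 0.64559406]
```

```bash
python3 -m jog '[[[0.02,-0.12,0,0,0,-0.1],[0.04,-0.24,0,0,0,-0.2],[0.05,-0.36,0,0,0,-0.3],[0.05,-0.48,0,0,0,-0.4],[0.05,-0.6,0,0,0,-0.5],[0.05,-0.72,0,0,0,-0.6],[0.04,-0.84,0,0,0,-0.7],[0.03,-0.96,0,0,0,-0.8],[0.02,-1,0,0,0,-0.87],[0.02,-1,0,0,0,-0.87]]]'
python3 - <<'E'
from h import *
s=robot.observe(); print(s["joints"].round(3),s["tcp_pos"])
E
```

```text
time_s: 2.68
tcp_pos: [0.4658, -0.0175, 0.6452]
tcp_rot: [2.389, 2.04, 0.002]
contact_force: [-1.2, -0.1, 0.2]
opening: 0.0854
[-0.548  0.03   0.543  1.273 -0.016  1.841 -0.167] [ 0.46576379 -0.01754589  0.6451637 ]
```

Run:
```python
from h import *
t=cap("top","1");s=cap("side","1")
crop(t,340,150,560,420,2.2,"pics/t4.png"); cv2.imwrite("pics/s4.png",s["frame"][:,:,::-1])
```

```text
(no output)
```

View pics/t4.png

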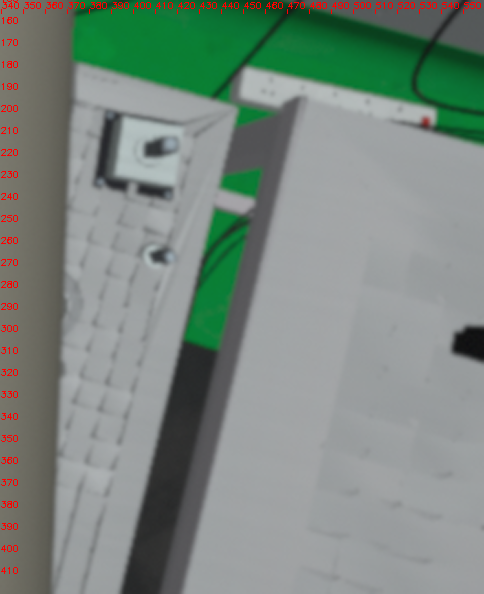

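View pics/s4.png

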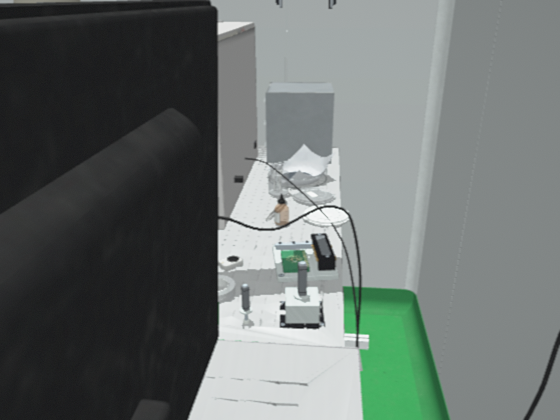

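Run:
```python
from h import *
t=load("top0.npz");s=load("side0.npz")
print(tri(t,(477.5,195),s,(358,347)),tri(t,(477.5,195),s,(344,333)))
print(proj(s,onz(t,(477.5,195),0)),proj(s,onz(t,(477.5,195),.1)),[proj(s,onz(t,(445,200),z)) for z in(0,)])
print([ (z,onz(t,(545,345),z)) for z in (0.,.1,.3,.5)])
```

```text
(array([ 0.46084093, -0.43873841,  0.03849796]), np.float64(0.0036087647257864396)) (array([ 0.44986073, -0.42781981,  0.05846379]), np.float64(0.012095669555385232))
[361.44593082 375.54860853] [345.92901904 301.58820467] [array([340.679621  , 345.94901531])]
[(0.0, array([ 0.15650596, -0.58220413,  0.        ])), (0.1, array([ 0.17429077, -0.5234368 ,  0.1       ])), (0.3, array([ 0.20986037, -0.40590215,  0.3       ])), (0.5, array([ 0.24542998, -0.28836749,  0.5       ]))]
```

```bash
python3 -m jog '[[[-0.02,-0.12,0,0,0,0],[-0.04,-0.24,0,0,0,0],[-0.06,-0.36,0,0,0,0],[-0.085,-0.48,0,0,0,0],[-0.11,-0.6,0,0,0,0],[-0.14,-0.72,0,0,0,0],[-0.17,-0.82,0,0,0,0],[-0.194,-0.912,0,0,0,0],[-0.194,-0.912,0,0,0,0]]]' && python3 -m jog '[[[0,0,-0.13,0,0,0],[0,0,-0.26,0,0,0],[0,0,-0.39,0,0,0],[0,0,-0.52,0,0,0],[0,0,-0.65,0,0,0],[0,0,-0.78,0,0,0],[0,0,-0.9,0,0,0],[0,0,-0.9,0,0,0]]]'
python3 - <<'E'
from h import *
s=robot.observe(); print(s["joints"].round(3),s["tcp_pos"])
t=cap("top","2");s=cap("side","2")
cv2.imwrite("pics/t5.png",t["frame"][:,:,::-1]); crop(s,200,80,400,345,2.2,"pics/s5.png")
E
```

```text
time_s: 3.53
tcp_pos: [0.4069, -0.2903, 0.6442]
tcp_rot: [2.382, 2.048, -0.003]
contact_force: [-0.1, -1.1, 0.3]
opening: 0.0854
time_s: 4.2
tcp_pos: [0.4081, -0.283, 0.3678]
tcp_rot: [-2.365, -2.051, 0.007]
contact_force: [-1.3, 1.1, -0.6]
opening: 0.0854
[-0.186  0.159  0.815  1.794 -0.119  1.252  0.52 ] [ 0.4081487  -0.28300925  0.36782468]
```

View pics/s5.png

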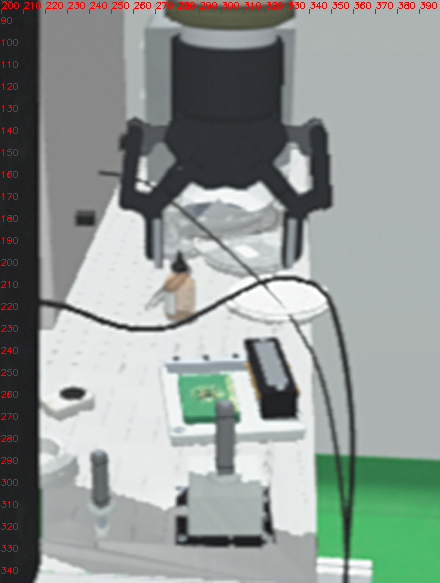

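View pics/t5.png

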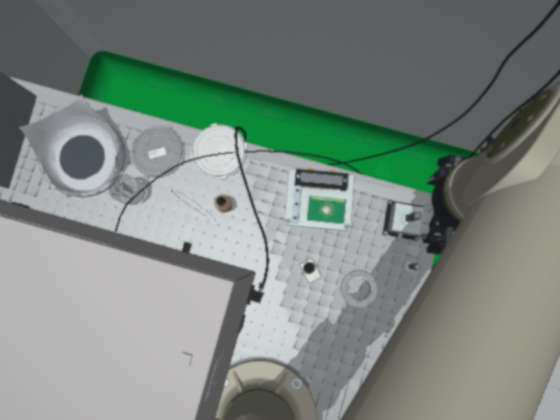

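```bash
python3 -m jog '[[[0,0,-0.05,0,0,0],[0,0,-0.05,0,0,0],[0,0,-0.05,0,0,0]]]'
```

```text
time_s: 4.55
tcp_pos: [0.4094, -0.2866, 0.3617]
tcp_rot: [2.376, 2.053, 0.001]
contact_force: [-0.8, 0.5, 1.2]
opening: 0.0857
```

```bash
python3 -m jog '[[[0,0,-0.08,0,0,0],[0,0,-0.16,0,0,0],[0,0,-0.2,0,0,0],[0,0,-0.2,0,0,0],[0,0,-0.2,0,0,0],[0,0,-0.2,0,0,0],[0,0,-0.2,0,0,0]]]'; python3 -m jog '[[[0,0,0,0,0,0],[0,0,0,0,0,0]]]'
```

```text
time_s: 5.13
tcp_pos: [0.4092, -0.2871, 0.3015]
tcp_rot: [2.376, 2.051, 0.002]
contact_force: [0.1, 0.4, -1.1]
opening: 0.0852
time_s: 5.3
tcp_pos: [0.4088, -0.2868, 0.3005]
tcp_rot: [2.377, 2.052, 0.001]
contact_force: [-0.0, 0.2, 0.1]
opening: 0.0853
```

```bash
python3 -m jog '[[[-0.003,-0.017,-0.06,0,0,0],[-0.003,-0.017,-0.12,0,0,0],[-0.003,-0.017,-0.18,0,0,0],[-0.003,-0.017,-0.23,0,0,0],[-0.003,-0.017,-0.255,0,0,0],[-0.003,-0.017,-0.255,0,0,0],[-0.003,-0.017,-0.255,0,0,0],[-0.003,-0.017,-0.255,0,0,0]]]'
python3 - <<'E'
from h import *
t=cap("top","3");s=cap("side","3")
crop(s,250,200,350,345,4,"pics/s6.png"); crop(t,370,150,470,270,5,"pics/t6.png")
E
```

```text
time_s: 5.97
tcp_pos: [0.408, -0.2921, 0.2241]
tcp_rot: [2.377, 2.052, 0.001]
contact_force: [-0.1, 0.4, -0.6]
opening: 0.0851
```

View pics/s6.png

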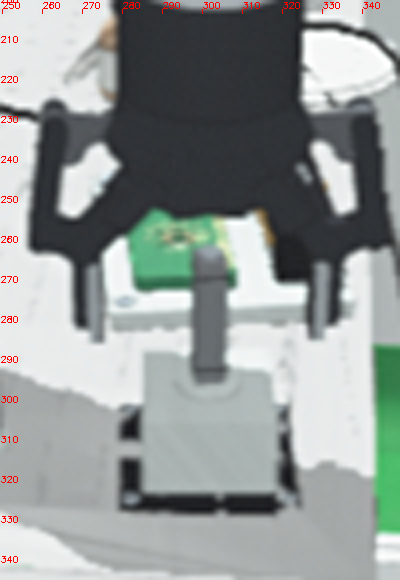

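View pics/t6.png

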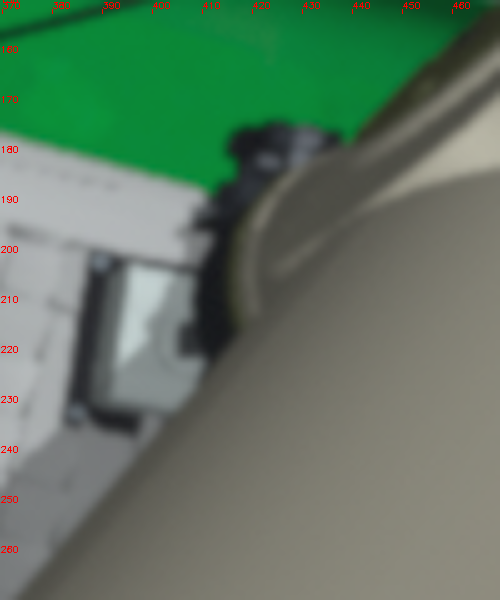

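```bash
python3 -m jog '[[[0,0,0,0,0,0],[0,0,0,0,0,0],[0,0,0,0,0,0],[0,0,0,0,0,0],[0,0,0,0,0,0],[0,0,0,0,0,0],[0,0,0,0,0,0],[0,0,0,0,0,0],[0,0,0,0,0,0],[0,0,0,0,0,0]]]' -1
python3 - <<'E'
from h import *
t=cap("top","4");s=cap("side","4")
crop(s,250,200,350,345,4,"pics/s7.png")
E
```

```text
time_s: 6.9
tcp_pos: [0.4077, -0.2918, 0.2233]
tcp_rot: [2.378, 2.053, 0.0]
contact_force: [-0.6, 0.1, 4.5]
opening: 0.0132
```

View pics/s7.png

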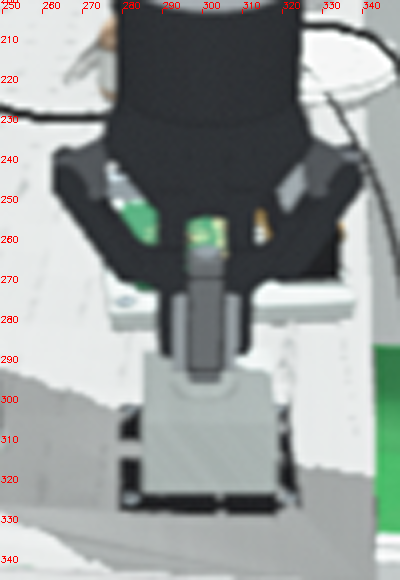

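Run:
```python
from h import *
t=load("top0.npz");s=load("side0.npz")
crop(t,280,160,360,235,8,"pics/t7.png"); crop(s,268,225,342,290,8,"pics/s8.png")
```

```text
(no output)
```

View pics/t7.png

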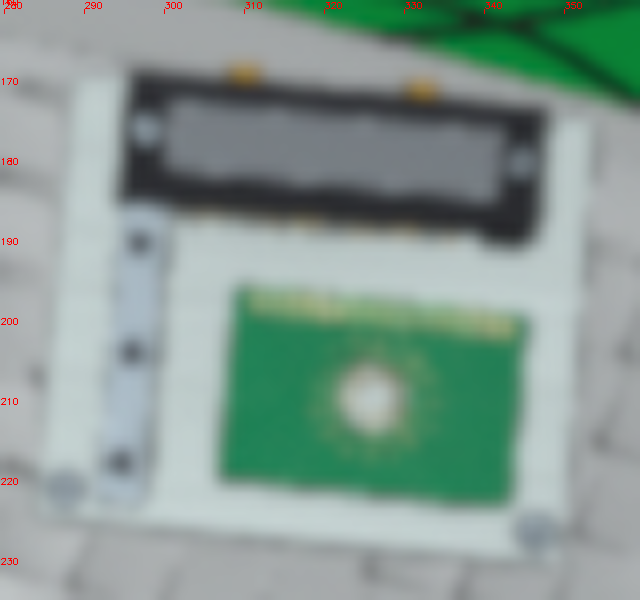

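View pics/s8.png

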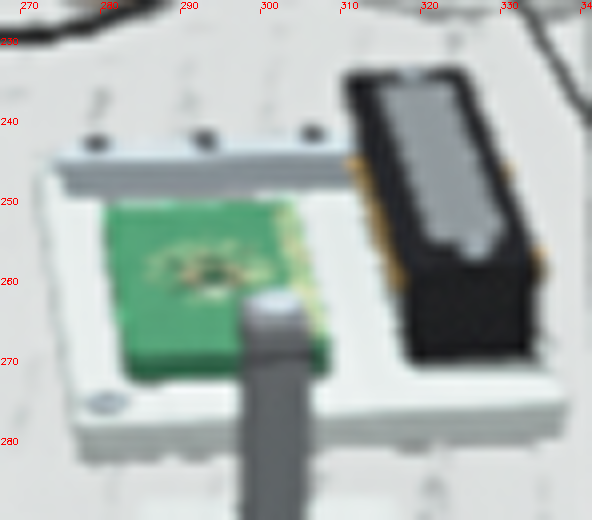

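```bash
cat >> h.py <<'E'
def edge(c,a,b,z,hw=3,n=40,sgn=0,ch=None):
    """fit line to strongest gradient near segment a-b; sgn +1: brighter on the right side of a->b normal"""
    g=c["frame"].astype(float); g=g.mean(2) if ch is None else (g@np.array(ch,float))
    g=g.astype(np.float32)
    a,b=np.array(a,float),np.array(b,float); d=(b-a)/np.linalg.norm(b-a); nn=np.array([-d[1],d[0]])
    o=np.arange(-hw,hw+.01,.1); P=[]
    for k in np.linspace(0.05,.95,n):
        p=a+(b-a)*k; q=p+o[:,None]*nn
        v=cv2.remap(g,q[:,0].astype(np.float32)[None],q[:,1].astype(np.float32)[None],cv2.INTER_CUBIC)[0]
        gr=np.gradient(cv2.GaussianBlur(v[None],(0,0),4)[0]); gr=gr*sgn if sgn else abs(gr)
        i=gr[5:-5].argmax()+5; P.append(p+o[i]*nn)
    P=np.array(P,np.float32); l=cv2.fitLine(P,cv2.DIST_HUBER,0,.01,.01).ravel()
    r=abs((P-l[2:])@np.array([-l[1],l[0]]));
    e=[l[2:]+l[:2]*((x-l[2:])@l[:2]) for x in(a,b)]
    W=np.array([onz(c,x,z)[:2] for x in e]); return W,np.median(r),np.array(e)
def rep(name,W,r,e):
    v=W[1]-W[0]; print(name,W.round(4).tolist(),"ang %.3f len %.4f res %.2f"%(np.arctan2(v[1],v[0]),np.linalg.norm(v),r))
E
python3 - <<'E'
from h import *
t=load("top0.npz")
L={}
for n,a,b,z,ch in [("plateL",(287.5,172),(285,221),.012,None),("plateR",(351.5,178),(348.5,227),.012,None),("plateNear",(288,225.5),(346,229.5),.012,None),
 ("fenceIn",(299.5,189),(297,221),.024,(1,0,-1)),("fenceOut",(294,189),(291.5,221),.024,(1,0,-1)),("connL",(296,171),(294.5,184),.041,None),("connFront",(302,186.5),(337,189),.041,None),("connR",(346.5,175),(345.5,189),.041,None),
 ("cardR",(344,201),(341.5,221),.0205,(1,0,0)),("cardNear",(307,220),(341,223),.0205,(1,0,0)),("cardL",(308.5,197),(306.5,218),.0205,(1,0,0)),("cardGold",(310,196),(342,199.5),.0205,(1,0,-1))]:
    r=edge(t,a,b,z,ch=ch); rep(n,*r)
E
```

```text
plateL [[0.506, -0.0526], [0.4013, -0.045]] ang 3.069 len 0.1050 res 0.12
plateR [[0.4954, -0.1855], [0.3909, -0.1827]] ang 3.115 len 0.1046 res 0.39
plateNear [[0.3949, -0.0522], [0.3859, -0.1737]] ang -1.645 len 0.1218 res 0.09
fenceIn [[0.4679, -0.0758], [0.4006, -0.071]] ang 3.070 len 0.0675 res 0.10
fenceOut [[0.4677, -0.0642], [0.4004, -0.0596]] ang 3.073 len 0.0675 res 0.16
connL [[0.5027, -0.0643], [0.4754, -0.0639]] ang 3.125 len 0.0273 res 0.18
connFront [[0.4713, -0.0792], [0.4662, -0.151]] ang -1.642 len 0.0719 res 0.13
connR [[0.4957, -0.1737], [0.4665, -0.1711]] ang 3.050 len 0.0293 res 0.10
cardR [[0.4444, -0.1708], [0.4022, -0.1672]] ang 3.055 len 0.0424 res 0.10
cardNear [[0.4046, -0.0914], [0.3982, -0.162]] ang -1.661 len 0.0709 res 0.10
cardL [[0.4518, -0.0952], [0.4075, -0.0909]] ang 3.046 len 0.0445 res 0.12
cardGold [[0.4492, -0.0966], [0.4432, -0.1636]] ang -1.660 len 0.0673 res 0.03
```

```bash
python3 -m jog '[[[0,0,0.02,0,0,0],[0,0,0.06,0,0,0],[0,0,0.12,0,0,0],[0,0,0.19,0,0,0],[0,0,0.25,0,0,0],[0,0,0.27,0,0,0],[0.02,0.1,0.27,0,0,0],[0.04,0.2,0.27,0,0,0],[0.06,0.3,0.27,0,0,0],[0.06,0.346,0.27,0,0,0],[0.06,0.346,0.27,0,0,0],[0.06,0.346,0.27,0,0,0]]]'; python3 -m jog '[[[0,0,0,0,0,0],[0,0,0,0,0,0],[0,0,0,0,0,0]]]'
python3 - <<'E'
from h import *
t=cap("top","5");s=cap("side","5")
crop(s,240,170,350,310,4,"pics/s9.png"); cv2.imwrite("pics/t9.png",t["frame"][:,:,::-1])
st=robot.observe(); print(st["tcp_pos"],st["contact_force"],st["moment"])
E
```

```text
time_s: 8.0
tcp_pos: [0.4256, -0.1873, 0.3042]
tcp_rot: [-2.376, -2.055, -0.0]
contact_force: [0.3, -0.2, -1.1]
opening: 0.0128
time_s: 8.25
tcp_pos: [0.4253, -0.1891, 0.3042]
tcp_rot: [2.38, 2.05, -0.001]
contact_force: [0.4, 0.1, -1.5]
opening: 0.0132
[ 0.4254084  -0.18877988  0.30414592] [-0.04666288  0.15619102 -0.86415382] [-0.04680903  0.00358185  0.04188792]
```

View pics/s9.png

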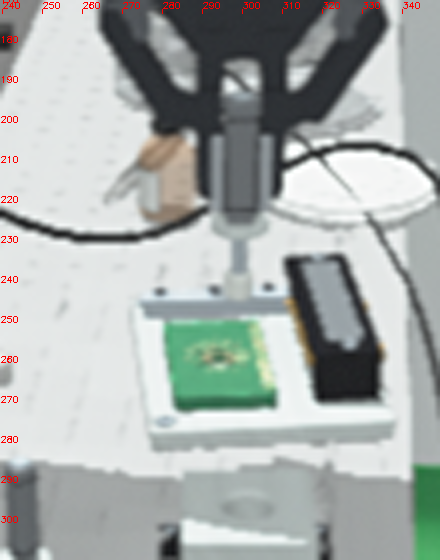

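View pics/t9.png

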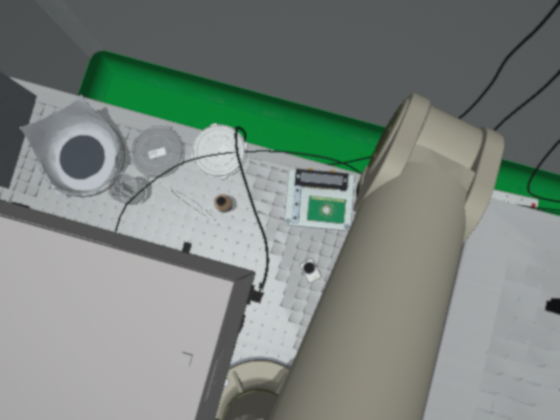

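Run:
```python
from h import *
s=load("side5.npz");t=load("top5.npz")
print(proj(s,[.4254,-.1888,.0868]),proj(s,[.4254,-.1888,.0868+.012]))
# card right side face top edge in side view
for n,a,b,z in [("cardRtop",(283,268.5),(307,268),.0205)]:
    rep(n,*edge(s,a,b,z))
crop(s,270,235,345,290,8,"pics/s10.png")
# predicted features in side
for n,p in dict(corner=(.4518,-.0952,.0205),rearL=(.4065,-.0909,.0205),rearR=(.398,-.167,.0205),frontR=(.4480,-.1710,.0205),fenceA=(.4679,-.0758,.024),fenceB=(.4006-.0135,-.070,.024),connf=(.4713,-.0792,.041)).items(): print(n,proj(s,p).round(1),proj(t,p).round(1))
```

```text
[299.744264   241.99529408] [299.82859796 236.21805826]
cardRtop [[0.3971, -0.1686], [0.4433, -0.1758]] ang -0.156 len 0.0467 res 0.08
corner [303.  249.1] [309.1 197. ]
rearL [281.3 249.8] [306.8 218.5]
rearR [283.3 268.4] [343.4 223.2]
frontR [308.9 267.2] [345.3 199.4]
fenceA [308.6 242.8] [300. 189.]
fenceB [270.6 244.5] [296.8 227.5]
connf [310.6 236.2] [302.  186.1]
```

View pics/s10.png

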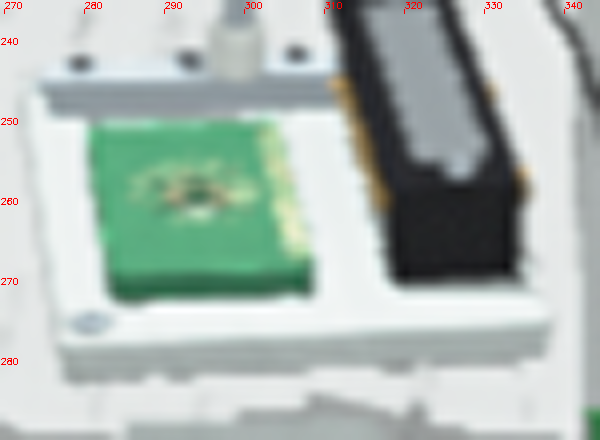

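```bash
python3 -m jog '[[[0,0,-0.06,0,0,0],[0,0,-0.12,0,0,0],[0,0,-0.18,0,0,0],[0,0,-0.22,0,0,0],[0,0,-0.238,0,0,0],[0,0,-0.238,0,0,0],[0,0,-0.238,0,0,0],[0,0,-0.238,0,0,0]]]'
python3 - <<'E'
from h import *
s=cap("side","6")
crop(s,270,235,345,290,8,"pics/s11.png")
st=robot.observe(); print(st["tcp_pos"],st["contact_force"],st["moment"])
E
```

```text
time_s: 9.02
tcp_pos: [0.426, -0.1883, 0.2336]
tcp_rot: [2.378, 2.052, 0.001]
contact_force: [-0.5, -0.7, -0.8]
opening: 0.0132
[ 0.42605191 -0.18826094  0.23366248] [ 0.15256689 -0.3858951  -1.442776  ] [ 0.00817189  0.04945427 -0.02513581]
```

View pics/s11.png

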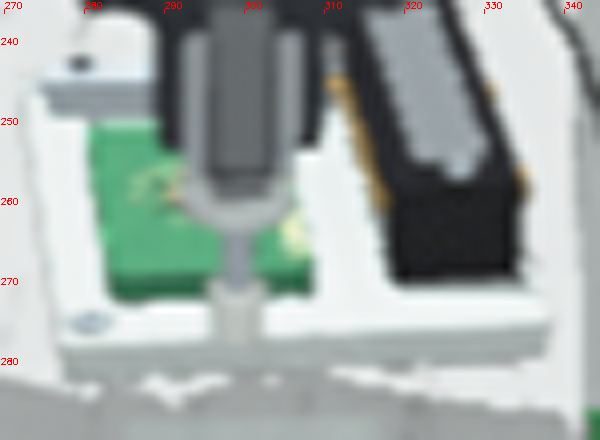

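```bash
python3 -m jog '[[[-0.008,0,-0.003,0,0,0],[-0.007,0.012,-0.003,0,0,0],[-0.006,0.024,-0.003,0,0,0],[-0.0055,0.034,-0.003,0,0,0],[-0.0055,0.034,-0.003,0,0,0]]]'; python3 -m jog '[[[0,0.006,0,0,0,0],[0.0008,0.012,0,0,0,0],[0.0013,0.018,0,0,0,0],[0.0017,0.024,0,0,0,0],[0.0021,0.030,0,0,0,0],[0.0026,0.036,0,0,0,0],[0.003,0.042,0,0,0,0],[0.003,0.042,0,0,0,0]]]'
python3 - <<'E'
from h import *
s=cap("side","7")
crop(s,270,235,345,290,8,"pics/s12.png")
st=robot.observe(); print(st["tcp_pos"],st["contact_force"],st["moment"])
E
```

```text
time_s: 9.48
tcp_pos: [0.4242, -0.1768, 0.2319]
tcp_rot: [-2.376, -2.054, -0.001]
contact_force: [-0.0, 0.6, -1.8]
opening: 0.0133
time_s: 10.15
tcp_pos: [0.4249, -0.1647, 0.2318]
tcp_rot: [-2.377, -2.053, -0.0]
contact_force: [0.6, -0.5, -1.4]
opening: 0.0136
[ 0.42492716 -0.16486952  0.2318533 ] [-0.04527398  0.16197728 -0.54243618] [-0.01366718 -0.00045849 -0.01020838]
```

View pics/s12.png

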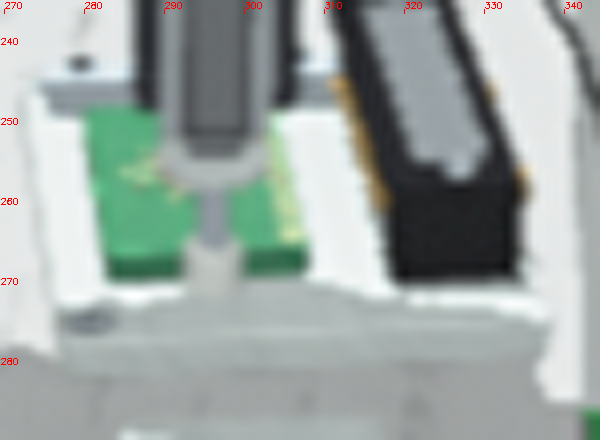

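```bash
python3 -m jog '[[[0.0002,0.003,0,0,0,0],[0.0005,0.006,0,0,0,0],[0.0007,0.009,0,0,0,0],[0.0009,0.012,0,0,0,0],[0.0011,0.015,0,0,0,0],[0.0011,0.015,0,0,0,0]]]';  python3 -m jog '[[[0.0001,0.002,0,0,0,0],[0.0001,0.002,0,0,0,0]]]'; python3 -m jog '[[[0.0001,0.002,0,0,0,0],[0.0001,0.002,0,0,0,0]]]'
python3 - <<'E'
from h import *
st=robot.observe(); print(st["tcp_pos"],st["contact_force"],st["moment"])
E
```

```text
time_s: 10.7
tcp_pos: [0.4252, -0.1605, 0.2319]
tcp_rot: [-2.378, -2.053, -0.0]
contact_force: [0.4, -0.6, -1.4]
opening: 0.0133
time_s: 10.87
tcp_pos: [0.4253, -0.16, 0.2319]
tcp_rot: [-2.378, -2.053, 0.0]
contact_force: [-1.0, -0.3, -0.3]
opening: 0.0134
time_s: 11.03
tcp_pos: [0.4253, -0.1594, 0.2319]
tcp_rot: [-2.378, -2.053, 0.0]
contact_force: [-0.2, -0.3, -1.9]
opening: 0.0128
[ 0.42528518 -0.15939806  0.23187073] [-0.24112513 -0.26345556 -1.93111347] [-0.11194668 -0.01958101 -0.0110696 ]
```

```bash
for i in 1 ; do python3 -m jog '[[[0.0001,0.002,0,0,0,0],[0.0001,0.002,0,0,0,0]]]' | grep -E "pos|force"; done;  python3 -m jog '[[[0.0001,0.002,0,0,0,0],[0.0001,0.002,0,0,0,0]]]'| grep -E "pos|force"; python3 -m jog '[[[0.0001,0.002,0,0,0,0],[0.0001,0.002,0,0,0,0]]]'| grep -E "pos|force"
python3 - <<'E'
from h import *
st=robot.observe(); print(st["tcp_pos"],st["contact_force"],st["moment"])
s=cap("side","8")
crop(s,270,235,345,290,8,"pics/s13.png")
E
```

```text
tcp_pos: [0.4253, -0.1588, 0.2319]
contact_force: [-0.4, -0.4, -0.7]
tcp_pos: [0.4254, -0.1582, 0.2319]
contact_force: [0.2, 0.1, -1.2]
tcp_pos: [0.4254, -0.1576, 0.2319]
contact_force: [0.1, -0.4, -0.3]
[ 0.42539165 -0.15758137  0.23188859] [ 0.11747447 -0.40107296 -0.25656938] [-0.1061292  -0.00639758  0.01991256]
```

View pics/s13.png

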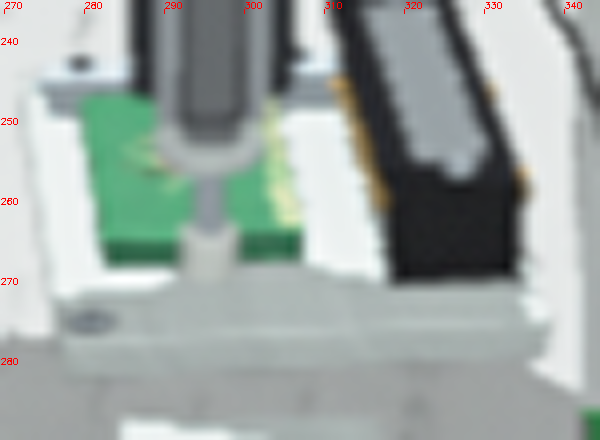

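```bash
J(){ grep -E "pos|force"; }; python3 -m jog '[[[0.0001,0.0018,0,0,0,0],[0.0001,0.0018,0,0,0,0]]]'|J;  python3 -m jog '[[[0.0001,0.0018,0,0,0,0],[0.0001,0.0018,0,0,0,0]]]'|J; python3 -m jog '[[[0.0001,0.0018,0,0,0,0],[0.0001,0.0018,0,0,0,0]]]'|J;python3 -m jog '[[[0.0001,0.0018,0,0,0,0],[0.0001,0.0018,0,0,0,0]]]'|J
python3 - <<'E'
from h import *
st=robot.observe(); print(st["tcp_pos"],st["contact_force"],st["moment"])
E
```

```text
tcp_pos: [0.4254, -0.157, 0.2319]
contact_force: [-1.0, -0.5, -0.4]
tcp_pos: [0.4254, -0.1565, 0.2319]
contact_force: [0.3, 0.5, 0.4]
tcp_pos: [0.4255, -0.1561, 0.2319]
contact_force: [0.6, -0.9, -0.5]
tcp_pos: [0.4256, -0.1557, 0.232]
contact_force: [-0.5, -1.3, 0.2]
[ 0.42558377 -0.15574133  0.23197578] [-0.4934263  -1.34614694  0.21361923] [-0.46054563  0.07921766  0.03522023]
```

```bash
cat > o.py <<'E'
from h import *
a=[robot.observe() for _ in range(1)][0]
print(a["tcp_pos"].round(4),a["contact_force"].round(2),"F from moment x,y: %.1f %.1f"%(-a["moment"][1]/.21,a["moment"][0]/.21))
E
python3 -m jog '[[[0.0001,0.001,0,0,0,0],[0.0001,0.001,0,0,0,0]]]'>/dev/null; python3 o.py;  python3 -m jog '[[[0.0001,0.001,0,0,0,0],[0.0001,0.001,0,0,0,0]]]'>/dev/null; python3 o.py
```

```text
[ 0.4256 -0.1555  0.232 ] [ 0.16 -3.39 -0.21] F from moment x,y: 0.5 -4.2
[ 0.4257 -0.1553  0.232 ] [ 0.62 -4.47 -1.38] F from moment x,y: 1.0 -6.3
```

```bash
python3 -m jog '[[[-0.001,-0.01,0,0,0,0],[-0.003,-0.03,0,0,0,0],[-0.004,-0.05,0,0,0,0],[-0.004,-0.05,0.05,0,0,0],[-0.004,-0.05,0.12,0,0,0],[-0.004,-0.05,0.2,0,0,0],[-0.004,-0.05,0.2,0,0,0],[-0.004,-0.05,0.2,0,0,0]]]'
python3 - <<'E'
from h import *
s=cap("side","9"); t=cap("top","9")
crop(s,270,225,345,290,8,"pics/s14.png"); cv2.imwrite("pics/t10.png",t["frame"][:,:,::-1])
E
python3 o.py
```

```text
time_s: 13.25
tcp_pos: [0.4247, -0.1703, 0.2928]
tcp_rot: [2.377, 2.052, 0.004]
contact_force: [0.5, 1.1, -0.9]
opening: 0.0129
[ 0.424  -0.1698  0.2912] [ 0.   -0.04 -0.31] F from moment x,y: -0.1 -0.1
```

View pics/s14.png

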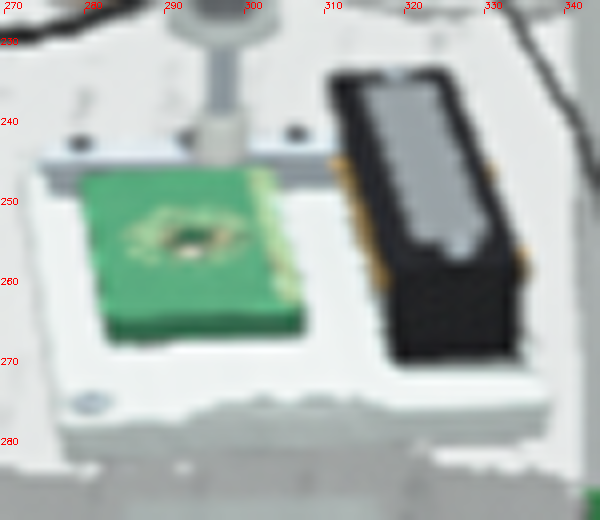

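View pics/t10.png

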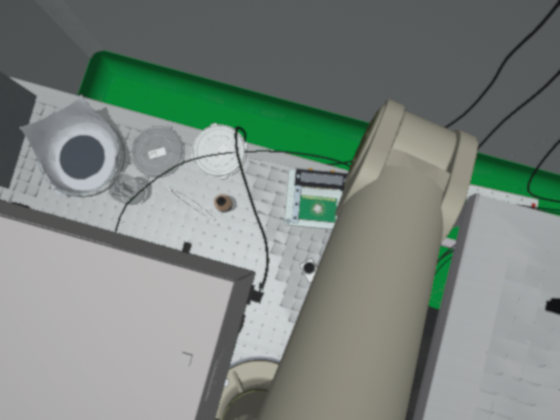

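Run:
```python
from h import *
t=load("top9.npz"); s=load("side9.npz")
crop(t,283,163,343,233,9,"pics/t11.png")
for n,a,b,z,ch in [("cardNear",(299,220),(336,223),.0205,(1,0,0)),("cardL",(299.5,198),(297.8,217),.0205,(1,0,0)),("cardGold",(302,195),(335,198),.0205,(1,0,-1)),("plateL",(287.5,172),(285,221),.012,None),("fenceOut",(294,189),(291.5,221),.024,(1,0,-1))]:
    rep(n,*edge(t,a,b,z,ch=ch))
rep("side cardR",*edge(s,(282,264),(306,264),.0205))
rep("side cardL",*edge(s,(281,246),(302,246.3),.0205,ch=(1,0,0)))
```

```text
cardNear [[0.4061, -0.0749], [0.3997, -0.1518]] ang -1.655 len 0.0772 res 0.12
cardL [[0.4493, -0.0763], [0.4093, -0.0724]] ang 3.043 len 0.0402 res 0.11
cardGold [[0.4511, -0.0798], [0.4457, -0.149]] ang -1.648 len 0.0693 res 0.04
plateL [[0.506, -0.0527], [0.4013, -0.0447]] ang 3.066 len 0.1049 res 0.13
fenceOut [[0.4677, -0.0644], [0.4004, -0.0597]] ang 3.072 len 0.0675 res 0.11
side cardR [[0.3982, -0.1502], [0.4418, -0.1695]] ang -0.418 len 0.0477 res 0.42
side cardL [[0.4096, -0.0687], [0.453, -0.0793]] ang -0.241 len 0.0447 res 0.15
```

View pics/t11.png

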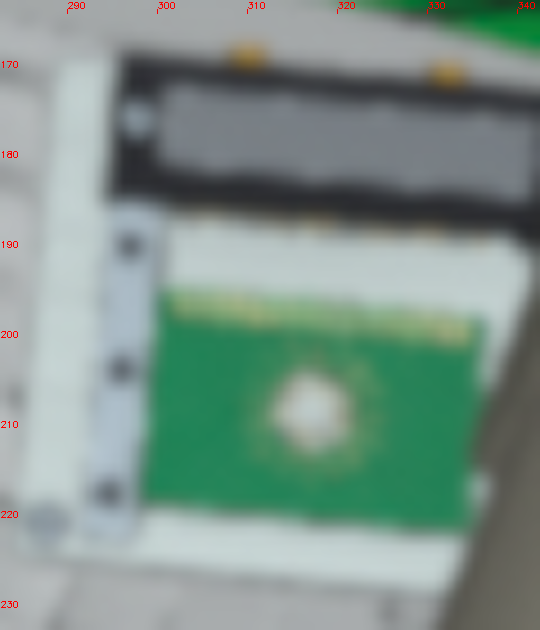

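```bash
python3 -m jog '[[[-0.05,0.07,0,0,0,0],[-0.1,0.14,0,0,0,0],[-0.136,0.208,0,0,0,0],[-0.136,0.208,0,0,0,0],[-0.136,0.208,0,0,0,0],[-0.136,0.208,0,0,0,0]]]'
python3 - <<'E'
from h import *
st=robot.observe(); print(st["tcp_pos"],st["joints"].round(3),st["tcp_rot"])
E
```

```text
time_s: 13.85
tcp_pos: [0.3835, -0.1077, 0.2914]
tcp_rot: [-2.378, -2.053, 0.001]
contact_force: [0.7, 0.2, 0.7]
opening: 0.0131
[ 0.38350774 -0.10771116  0.2914385 ] [-0.497 -0.041  0.686  2.123  0.03   1.051  0.028] [-2.37750462e+00 -2.05280808e+00  8.07339387e-04]
```

```bash
python3 -m jog '[[[0,0,-0.06,0,0,0],[0,0,-0.12,0,0,0],[0,0,-0.17,0,0,0],[0,0,-0.198,0,0,0],[0,0,-0.198,0,0,0],[0,0,-0.198,0,0,0]]]'
python3 - <<'E'
from h import *
st=robot.observe(); print(st["tcp_pos"],st["joints"].round(3),st["tcp_rot"],st["moment"])
s=cap("side","10");crop(s,260,225,335,290,8,"pics/s15.png")
E
```

```text
time_s: 14.35
tcp_pos: [0.3837, -0.1081, 0.2324]
tcp_rot: [-2.379, -2.051, 0.003]
contact_force: [0.2, -0.3, -0.7]
opening: 0.0129
[ 0.38365278 -0.10808912  0.23237866] [-0.479  0.078  0.707  2.188 -0.063  0.897  0.118] [-2.37918071 -2.05128177  0.00261391] [-0.01245477 -0.02504254 -0.0452745 ]
```

View pics/s15.png

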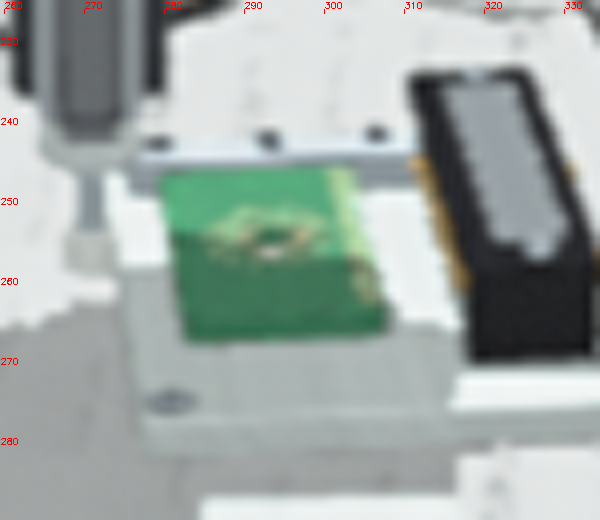

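```bash
python3 -m jog '[[[0.008,-0.0006,0,0,0,0],[0.018,-0.0013,0,0,0,0],[0.028,-0.002,0,0,0,0],[0.033,-0.0024,0,0,0,0],[0.038,-0.0027,0,0,0,0],[0.043,-0.0031,0,0,0,0],[0.048,-0.0035,0,0,0,0],[0.053,-0.0038,0,0,0,0],[0.058,-0.0042,0,0,0,0],[0.058,-0.0042,0,0,0,0]]]';python3 o.py
python3 - <<'E'
from h import *
s=cap("side","11");crop(s,260,225,335,290,8,"pics/s16.png")
E
```

```text
time_s: 15.23
tcp_pos: [0.4012, -0.1087, 0.2325]
tcp_rot: [2.378, 2.053, 0.0]
contact_force: [0.4, 0.2, -0.7]
opening: 0.0128
[ 0.4012 -0.1087  0.2325] [ 0.43  0.21 -0.69] F from moment x,y: 0.0 -0.0
```

View pics/s16.png

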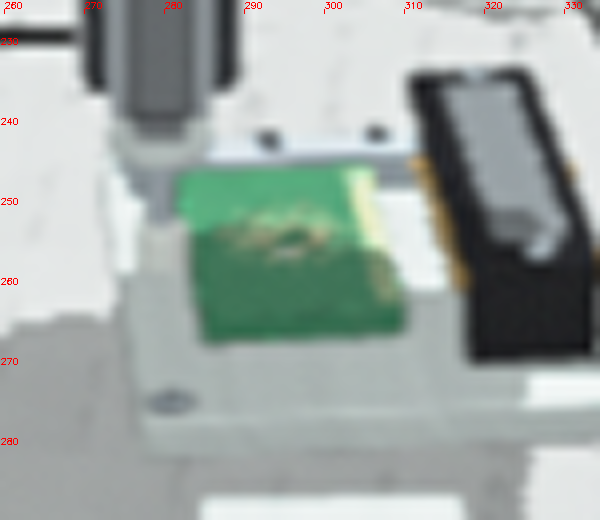

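```bash
python3 -m jog '[[[0.004,-0.0003,0,0,0,0],[0.008,-0.0006,0,0,0,0],[0.012,-0.0009,0,0,0,0],[0.016,-0.0012,0,0,0,0],[0.02,-0.0014,0,0,0,0],[0.02,-0.0014,0,0,0,0]]]' >/dev/null;python3 o.py; python3 -m jog '[[[0.003,-0.0002,0,0,0,0],[0.003,-0.0002,0,0,0,0]]]'>/dev/null; python3 o.py;python3 -m jog '[[[0.003,-0.0002,0,0,0,0],[0.003,-0.0002,0,0,0,0]]]'>/dev/null; python3 o.py;python3 -m jog '[[[0.003,-0.0002,0,0,0,0],[0.003,-0.0002,0,0,0,0]]]'>/dev/null; python3 o.py
```

```text
[ 0.4072 -0.1092  0.2325] [-0.38  0.1  -1.18] F from moment x,y: -0.1 -0.1
[ 0.408  -0.1092  0.2325] [ 0.11 -0.06 -1.3 ] F from moment x,y: -0.4 0.0
[ 0.4088 -0.1093  0.2325] [ 0.04 -0.11 -0.48] F from moment x,y: -0.5 0.0
[ 0.4098 -0.1093  0.2325] [-0.69 -0.26 -0.71] F from moment x,y: -0.4 -0.0
```

```bash
python3 -m jog '[[[0.002,-0.0002,0,0,0,0],[0.002,-0.0002,0,0,0,0]]]'>/dev/null; python3 o.py;python3 -m jog '[[[0.002,-0.0001,0,0,0,0],[0.002,-0.0001,0,0,0,0]]]'>/dev/null; python3 o.py;python3 -m jog '[[[0.002,-0.0002,0,0,0,0],[0.002,-0.0002,0,0,0,0]]]'>/dev/null; python3 o.py;python3 -m jog '[[[0.002,-0.0001,0,0,0,0],[0.002,-0.0001,0,0,0,0]]]'>/dev/null; python3 o.py
python3 - <<'E'
from h import *
s=cap("side","12");crop(s,260,225,335,290,8,"pics/s17.png")
t=cap("top","12");crop(t,283,163,343,233,9,"pics/t12.png")
E
```

```text
[ 0.4103 -0.1094  0.2325] [-0.71  0.27 -1.36] F from moment x,y: -0.3 -0.2
[ 0.4109 -0.1094  0.2325] [-0.31 -0.51 -1.38] F from moment x,y: -0.2 0.1
[ 0.4116 -0.1095  0.2325] [-0.29  0.03 -0.96] F from moment x,y: -0.4 0.1
[ 0.4121 -0.1095  0.2325] [ 0.27  0.19 -0.14] F from moment x,y: -0.3 0.1
```

View pics/s17.png

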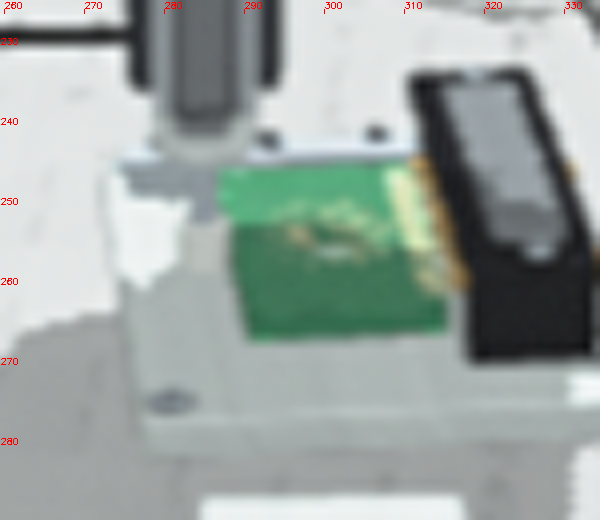

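View pics/t12.png

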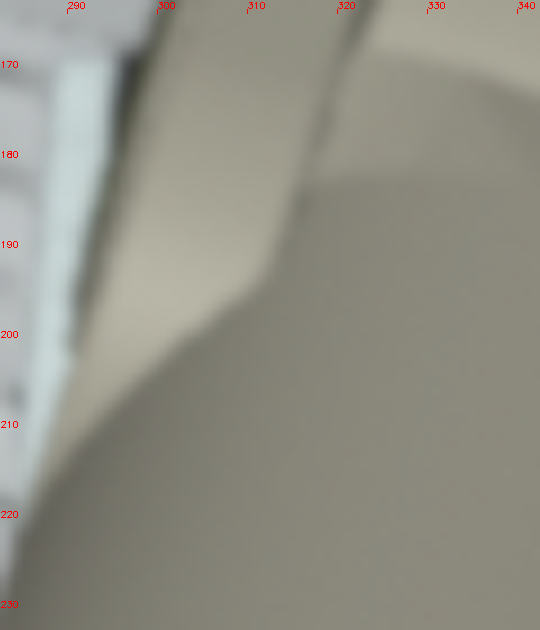

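```bash
python3 -m jog '[[[0.002,-0.0002,0,0,0,0],[0.002,-0.0002,0,0,0,0]]]'>/dev/null; python3 o.py;python3 -m jog '[[[0.002,-0.0001,0,0,0,0],[0.002,-0.0001,0,0,0,0]]]'>/dev/null; python3 o.py;python3 -m jog '[[[0.002,-0.0002,0,0,0,0],[0.002,-0.0002,0,0,0,0]]]'>/dev/null; python3 o.py;python3 -m jog '[[[0.002,-0.0001,0,0,0,0],[0.002,-0.0001,0,0,0,0]]]'>/dev/null; python3 o.py
```

```text
[ 0.4127 -0.1096  0.2325] [-0.18  0.23 -0.77] F from moment x,y: -0.3 -0.2
[ 0.4133 -0.1096  0.2325] [-0.25  0.03 -1.05] F from moment x,y: -0.5 0.2
[ 0.4139 -0.1097  0.2325] [-0.97  0.15 -0.31] F from moment x,y: -0.4 0.1
[ 0.4145 -0.1097  0.2325] [ 0.1  -0.15 -1.32] F from moment x,y: -0.6 0.2
```

```bash
python3 -m jog '[[[0.002,-0.0002,0,0,0,0],[0.002,-0.0002,0,0,0,0]]]'>/dev/null; python3 o.py;python3 -m jog '[[[0.002,-0.0001,0,0,0,0],[0.002,-0.0001,0,0,0,0]]]'>/dev/null; python3 o.py;python3 -m jog '[[[0.002,-0.0002,0,0,0,0],[0.002,-0.0002,0,0,0,0]]]'>/dev/null; python3 o.py;python3 -m jog '[[[0.002,-0.0001,0,0,0,0],[0.002,-0.0001,0,0,0,0]]]'>/dev/null; python3 o.py
```

```text
[ 0.4149 -0.1098  0.2323] [-0.77 -0.29 -0.76] F from moment x,y: -2.3 0.2
[ 0.4152 -0.1098  0.2322] [-3.79 -0.24 -0.08] F from moment x,y: -4.4 0.5
[ 0.4156 -0.1098  0.2321] [-4.67  0.86  0.62] F from moment x,y: -6.6 0.5
[ 0.4159 -0.1098  0.2319] [-6.54  0.61  0.97] F from moment x,y: -7.8 0.3
```

```bash
python3 -m jog '[[[0.001,-0.0001,0,0,0,0],[0.001,-0.0001,0,0,0,0]]]'>/dev/null; python3 o.py;python3 -m jog '[[[0.001,-0.0001,0,0,0,0],[0.001,-0.0001,0,0,0,0]]]'>/dev/null; python3 o.py;python3 -m jog '[[[0.001,-0.0001,0,0,0,0],[0.001,-0.0001,0,0,0,0]]]'>/dev/null; python3 o.py
```

```text
[ 0.4161 -0.1098  0.2318] [-6.8   0.16  1.35] F from moment x,y: -8.6 0.4
[ 0.4162 -0.1099  0.2318] [-6.99  0.92  1.04] F from moment x,y: -9.3 0.7
[ 0.4164 -0.1099  0.2317] [-7.38  0.3   1.59] F from moment x,y: -10.1 0.9
```

```bash
python3 -m jog '[[[0.001,-0.0001,0,0,0,0],[0.001,-0.0001,0,0,0,0]]]'>/dev/null; python3 o.py;python3 -m jog '[[[0.001,-0.0001,0,0,0,0],[0.001,-0.0001,0,0,0,0]]]'>/dev/null; python3 o.py;python3 -m jog '[[[0.001,-0.0001,0,0,0,0],[0.001,-0.0001,0,0,0,0]]]'>/dev/null; python3 o.py
```

```text
[ 0.4165 -0.1099  0.2316] [-9.02  0.59  1.5 ] F from moment x,y: -10.5 1.0
[ 0.4168 -0.1099  0.2315] [-7.94  1.02  0.22] F from moment x,y: -10.8 0.8
[ 0.4173 -0.11    0.2316] [-7.03  0.46 -1.43] F from moment x,y: -8.1 0.4
```

```bash
python3 -m jog '[[[0.001,-0.0001,0,0,0,0],[0.001,-0.0001,0,0,0,0]]]'>/dev/null; python3 o.py;python3 -m jog '[[[0.001,-0.0001,0,0,0,0],[0.001,-0.0001,0,0,0,0]]]'>/dev/null; python3 o.py;python3 -m jog '[[[0.001,-0.0001,0,0,0,0],[0.001,-0.0001,0,0,0,0]]]'>/dev/null; python3 o.py;python3 -m jog '[[[0.001,-0.0001,0,0,0,0],[0.001,-0.0001,0,0,0,0]]]'>/dev/null; python3 o.py
```

```text
[ 0.4179 -0.11    0.2317] [-6.53  0.92 -0.77] F from moment x,y: -7.2 0.3
[ 0.4183 -0.1101  0.2318] [-6.01  0.66 -1.73] F from moment x,y: -7.2 0.4
[ 0.4187 -0.1101  0.2319] [-5.46  0.02 -0.23] F from moment x,y: -6.6 0.4
[ 0.4191 -0.1101  0.2319] [-5.02 -0.14 -0.62] F from moment x,y: -6.1 0.5
```

```bash
for k in 1; do :; done; python3 -m jog '[[[0.001,-0.0001,0,0,0,0],[0.002,-0.0002,0,0,0,0],[0.003,-0.0002,0,0,0,0]]]'>/dev/null; python3 o.py;python3 -m jog '[[[0.001,-0.0001,0,0,0,0],[0.002,-0.0001,0,0,0,0],[0.003,-0.0002,0,0,0,0]]]'>/dev/null; python3 o.py;python3 -m jog '[[[0.001,-0.0001,0,0,0,0],[0.002,-0.0002,0,0,0,0],[0.003,-0.0002,0,0,0,0]]]'>/dev/null; python3 o.py
```

```text
[ 0.4203 -0.1102  0.2321] [-4.27  1.06 -0.51] F from moment x,y: -6.0 0.2
[ 0.4216 -0.1103  0.2324] [-5.05  0.43 -1.5 ] F from moment x,y: -6.3 0.2
[ 0.4226 -0.1104  0.2325] [-5.    0.29 -1.49] F from moment x,y: -6.0 0.2
```

```bash
python3 -m jog '[[[0.001,-0.0001,0,0,0,0],[0.002,-0.0002,0,0,0,0]]]'>/dev/null; python3 o.py;python3 -m jog '[[[0.001,-0.0001,0,0,0,0],[0.002,-0.0001,0,0,0,0]]]'>/dev/null; python3 o.py;python3 -m jog '[[[0.001,-0.0001,0,0,0,0],[0.002,-0.0002,0,0,0,0]]]'>/dev/null; python3 o.py; python3 -m jog '[[[0.001,-0.0001,0,0,0,0],[0.002,-0.0001,0,0,0,0]]]'>/dev/null; python3 o.py;  python3 - <<'E'
from h import *
s=cap("side","13");crop(s,260,225,335,290,8,"pics/s18.png")
E
```

```text
[ 0.4232 -0.1104  0.2325] [-5.44  0.53 -1.97] F from moment x,y: -5.9 -0.0
[ 0.4238 -0.1105  0.2325] [-3.86  0.7  -1.23] F from moment x,y: -5.8 -0.3
[ 0.4244 -0.1105  0.2325] [-4.54 -0.9  -2.44] F from moment x,y: -6.2 0.2
[ 0.425  -0.1106  0.2325] [-5.19 -0.49 -1.79] F from moment x,y: -5.9 -0.0
```

View pics/s18.png

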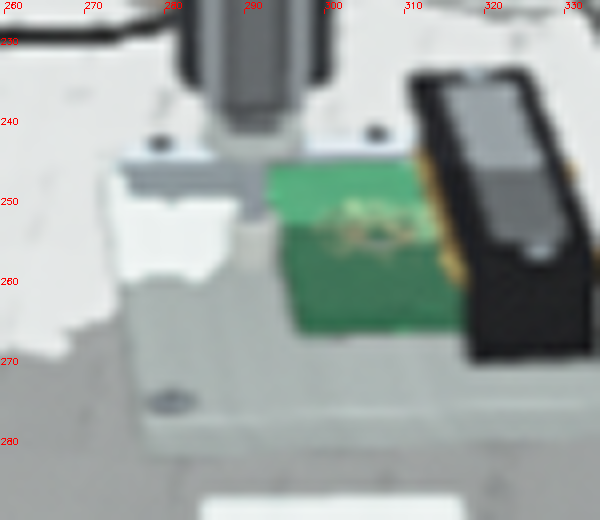

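```bash
python3 -m jog '[[[0.001,-0.0001,0,0,0,0],[0.002,-0.0002,0,0,0,0]]]'>/dev/null; python3 o.py;python3 -m jog '[[[0.001,-0.0001,0,0,0,0],[0.002,-0.0001,0,0,0,0]]]'>/dev/null; python3 o.py;python3 -m jog '[[[0.001,-0.0001,0,0,0,0],[0.002,-0.0002,0,0,0,0]]]'>/dev/null; python3 o.py; python3 -m jog '[[[0.001,-0.0001,0,0,0,0],[0.002,-0.0001,0,0,0,0]]]'>/dev/null; python3 o.py
```

```text
[ 0.4256 -0.1106  0.2325] [-5.05 -0.05 -1.75] F from moment x,y: -6.0 0.2
[ 0.4262 -0.1107  0.2325] [-5.13  0.76 -1.2 ] F from moment x,y: -6.1 0.3
[ 0.4268 -0.1107  0.2325] [-5.06  0.51 -1.02] F from moment x,y: -5.7 0.3
[ 0.4274 -0.1108  0.2325] [-4.62  0.74 -2.22] F from moment x,y: -5.8 0.3
```

```bash
python3 -m jog '[[[0.001,-0.0001,0,0,0,0],[0.002,-0.0002,0,0,0,0]]]'>/dev/null; python3 o.py;python3 -m jog '[[[0.001,-0.0001,0,0,0,0],[0.002,-0.0001,0,0,0,0]]]'>/dev/null; python3 o.py
```

```text
[ 0.428  -0.1108  0.2325] [-5.33 -0.19 -1.57] F from moment x,y: -5.8 0.0
[ 0.4286 -0.1108  0.2325] [-5.05 -1.33 -0.6 ] F from moment x,y: -5.8 -0.1
```

```bash
python3 -m jog '[[[0.001,-0.0001,0,0,0,0],[0.002,-0.0002,0,0,0,0]]]'>/dev/null; python3 o.py;python3 -m jog '[[[0.001,-0.0001,0,0,0,0],[0.002,-0.0001,0,0,0,0]]]'>/dev/null; python3 o.py;python3 -m jog '[[[0.001,-0.0001,0,0,0,0],[0.002,-0.0002,0,0,0,0]]]'>/dev/null; python3 o.py
```

```text
[ 0.4292 -0.1109  0.2325] [-5.47  0.53 -2.08] F from moment x,y: -5.7 -0.1
[ 0.4298 -0.1109  0.2325] [-4.41 -0.28 -1.58] F from moment x,y: -5.6 0.0
[ 0.4304 -0.111   0.2325] [-4.63 -0.23 -1.99] F from moment x,y: -5.6 -0.2
```

```bash
python3 -m jog '[[[0.001,-0.0001,0,0,0,0],[0.002,-0.0002,0,0,0,0]]]'>/dev/null; python3 o.py;python3 -m jog '[[[0.001,-0.0001,0,0,0,0],[0.002,-0.0001,0,0,0,0]]]'>/dev/null; python3 o.py
```

```text
[ 0.431  -0.111   0.2325] [-4.44 -0.63 -2.4 ] F from moment x,y: -5.6 0.3
[ 0.4316 -0.1111  0.2325] [-5.33  0.94 -1.53] F from moment x,y: -6.6 0.3
```

Moment is rising slightly; continuing in half steps.

```bash
python3 -m jog '[[[0.001,-0.0001,0,0,0,0],[0.001,-0.0001,0,0,0,0]]]'>/dev/null; python3 o.py;python3 -m jog '[[[0.001,-0.0001,0,0,0,0],[0.001,-0.0001,0,0,0,0]]]'>/dev/null; python3 o.py;python3 -m jog '[[[0.001,-0.0001,0,0,0,0],[0.001,-0.0001,0,0,0,0]]]'>/dev/null; python3 o.py
```

```text
[ 0.4317 -0.1111  0.2324] [-5.09  0.19 -1.58] F from moment x,y: -6.1 0.3
[ 0.4319 -0.1111  0.2323] [-4.35  0.93 -0.79] F from moment x,y: -7.3 0.6
[ 0.432  -0.1111  0.2322] [-5.09  0.36 -1.24] F from moment x,y: -8.0 0.2
```

```bash
python3 -m jog '[[[0.001,-0.0001,0,0,0,0],[0.001,-0.0001,0,0,0,0]]]'>/dev/null; python3 o.py;python3 -m jog '[[[0.001,-0.0001,0,0,0,0],[0.001,-0.0001,0,0,0,0]]]'>/dev/null; python3 o.py;python3 -m jog '[[[0.001,-0.0001,0,0,0,0],[0.001,-0.0001,0,0,0,0]]]'>/dev/null; python3 o.py
```

```text
[ 0.4322 -0.1111  0.2321] [-6.03  0.28 -1.11] F from moment x,y: -8.3 0.7
[ 0.4323 -0.1111  0.232 ] [-7.4   0.81 -1.48] F from moment x,y: -9.4 0.7
[ 0.4325 -0.1111  0.2319] [-7.34  1.28 -0.72] F from moment x,y: -10.2 0.7
```

```bash
cat > o2.py <<'E'
from h import *
a=robot.observe()
print(a["tcp_pos"].round(4),a["contact_force"].round(2),a["moment"].round(3), a["tcp_rot"].round(4),"effort",a["effort"].round(2))
E
for i in 1 2 3; do python3 -m jog '[[[0,0,0,0,0,0],[0,0,0,0,0,0]]]'>/dev/null; python3 o2.py; done
```

```text
[ 0.4325 -0.1111  0.2319] [-7.72  0.64 -1.08] [ 0.221  2.096 -0.044] [-2.3765 -2.0512  0.0028] effort [-5.900e-01 -3.609e+01  4.380e+00 -3.528e+01 -5.900e-01 -3.020e+00
  2.000e-02]
[ 0.4325 -0.1111  0.2319] [-7.15 -0.67 -1.07] [ 0.199  2.053 -0.04 ] [-2.3764 -2.0512  0.0027] effort [-5.900e-01 -3.610e+01  4.380e+00 -3.528e+01 -5.900e-01 -3.020e+00
  2.000e-02]
[ 0.4325 -0.1111  0.2319] [-7.4   0.63 -1.35] [0.207 2.091 0.029] [-2.3764 -2.0512  0.0027] effort [-5.900e-01 -3.610e+01  4.380e+00 -3.528e+01 -5.900e-01 -3.020e+00
  2.000e-02]
```

```bash
python3 -m jog '[[[0.001,-0.0001,0,0,0,0],[0.001,-0.0001,0,0,0,0]]]'>/dev/null; python3 o.py;python3 -m jog '[[[0.001,-0.0001,0,0,0,0],[0.001,-0.0001,0,0,0,0]]]'>/dev/null; python3 o.py;python3 -m jog '[[[0.001,-0.0001,0,0,0,0],[0.001,-0.0001,0,0,0,0]]]'>/dev/null; python3 o.py
python3 - <<'E'
from h import *
s=cap("side","14");crop(s,260,215,335,290,8,"pics/s19.png")
E
```

```text
[ 0.4326 -0.1112  0.2318] [-7.89  0.57 -1.04] F from moment x,y: -10.7 0.8
[ 0.4328 -0.1111  0.2318] [-9.34 -0.28 -0.07] F from moment x,y: -11.4 1.1
[ 0.4329 -0.1111  0.2317] [-9.49  1.27 -0.52] F from moment x,y: -11.9 1.2
```

View pics/s19.png

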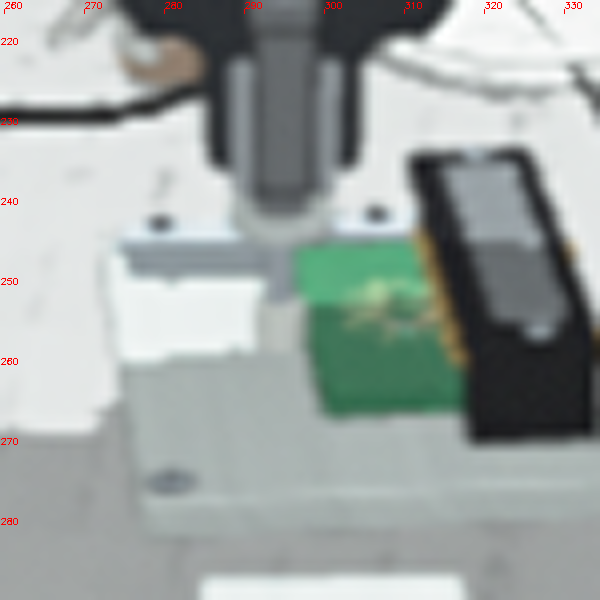

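```bash
python3 -m jog '[[[0.001,-0.0001,0,0,0,0],[0.001,-0.0001,0,0,0,0]]]'>/dev/null; python3 o.py;python3 -m jog '[[[0.001,-0.0001,0,0,0,0],[0.001,-0.0001,0,0,0,0]]]'>/dev/null; python3 o.py;python3 -m jog '[[[0.001,-0.0001,0,0,0,0],[0.001,-0.0001,0,0,0,0]]]'>/dev/null; python3 o.py
```

```text
[ 0.4331 -0.1112  0.2316] [-9.23  0.97  0.37] F from moment x,y: -13.0 1.4
[ 0.4332 -0.1112  0.2315] [-10.83   1.59   0.22] F from moment x,y: -14.1 1.8
[ 0.4334 -0.1112  0.2315] [-12.     1.14   0.62] F from moment x,y: -15.0 1.7
```

```bash
python3 -m jog '[[[-0.004,0.0003,0,0,0,0],[-0.012,0.0009,0,0,0,0],[-0.025,0.0018,0,0,0,0],[-0.04,0.0029,0,0,0,0],[-0.04,0.0029,0.06,0,0,0],[-0.04,0.0029,0.13,0,0,0],[-0.04,0.0029,0.2,0,0,0],[-0.04,-0.08,0.2,0,0,0],[-0.04,-0.18,0.2,0,0,0],[-0.04,-0.25,0.2,0,0,0],[-0.04,-0.25,0.2,0,0,0]]]'; python3 o.py
python3 - <<'E'
from h import *
s=cap("side","15"); t=cap("top","15")
crop(s,270,225,345,290,8,"pics/s20.png"); crop(t,283,163,353,233,9,"pics/t13.png")
E
```

```text
time_s: 26.82
tcp_pos: [0.4229, -0.1907, 0.2938]
tcp_rot: [2.38, 2.044, 0.002]
contact_force: [-1.2, -0.1, -0.4]
opening: 0.0132
[ 0.4229 -0.1907  0.2938] [-1.23 -0.07 -0.38] F from moment x,y: -0.2 -0.0
```

View pics/s20.png

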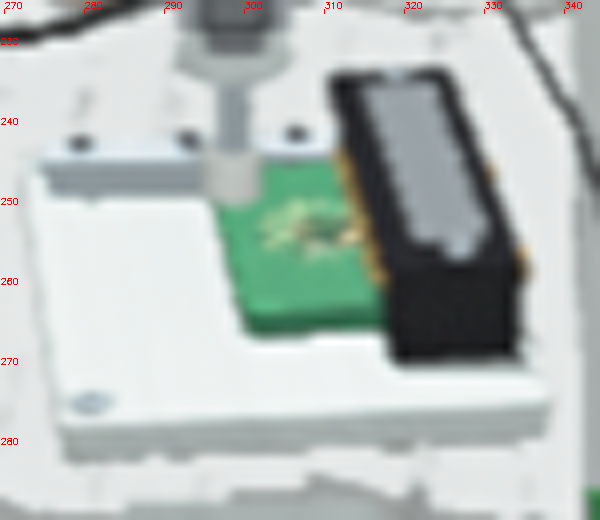

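View pics/t13.png

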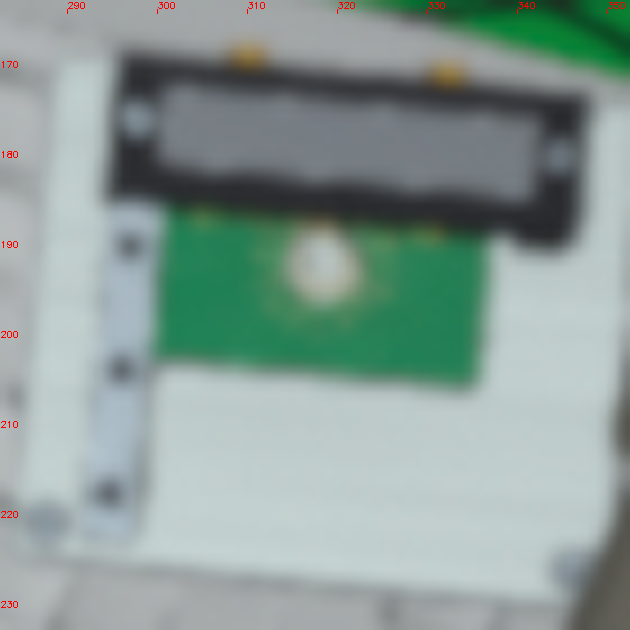

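Run:
```python
from h import *
t=load("top15.npz")
for n,a,b,z,ch in [("cardNear",(301,202.5),(334,205),.0205,(1,0,0)),("cardR",(336,191),(335,204),.0205,(1,0,0)),("cardL",(300.5,188),(299.3,201),.0205,(1,0,0)),("connF",(302,186.5),(337,189),.041,None),("fenceInRear",(299,204),(297.5,221),.024,(1,0,-1))]:
    W,r,e=edge(t,a,b,z,ch=ch); rep(n,W,r,e); print("  u",(W@[.9974,-.0719]).round(4),"v",(W@[.0719,.9974]).round(4))
```

```text
cardNear [[0.4398, -0.0783], [0.4349, -0.1473]] ang -1.642 len 0.0691 res 0.11
  u [0.4443 0.4443] v [-0.0465 -0.1156]
cardR [[0.4654, -0.1534], [0.4379, -0.1507]] ang 3.045 len 0.0276 res 0.10
  u [0.4752 0.4476] v [-0.1195 -0.1188]
cardL [[0.4707, -0.0771], [0.443, -0.0757]] ang 3.089 len 0.0277 res 0.11
  u [0.475  0.4473] v [-0.0431 -0.0436]
connF [[0.4715, -0.0792], [0.4661, -0.1509]] ang -1.647 len 0.0719 res 0.12
  u [0.476  0.4757] v [-0.0451 -0.117 ]
fenceInRear [[0.4363, -0.0729], [0.4006, -0.0713]] ang 3.097 len 0.0357 res 0.11
  u [0.4404 0.4047] v [-0.0413 -0.0423]
```

```bash
python3 -m jog '[[[0.045,0.036,0,0,0,0],[0.087,0.072,0,0,0,0],[0.087,0.072,0,0,0,0],[0.087,0.072,-0.06,0,0,0],[0.087,0.072,-0.12,0,0,0],[0.087,0.072,-0.18,0,0,0],[0.087,0.072,-0.206,0,0,0],[0.087,0.072,-0.206,0,0,0],[0.087,0.072,-0.206,0,0,0]]]'; python3 o.py;python3 - <<'E'
from h import *
s=cap("side","16"); crop(s,270,225,345,290,8,"pics/s21.png")
E
```

```text
time_s: 27.67
tcp_pos: [0.45, -0.1638, 0.2307]
tcp_rot: [-2.376, -2.055, 0.0]
contact_force: [-1.0, -0.0, -1.3]
opening: 0.013
[ 0.45   -0.1638  0.2307] [-1.02 -0.03 -1.33] F from moment x,y: 0.0 0.2
```

View pics/s21.png

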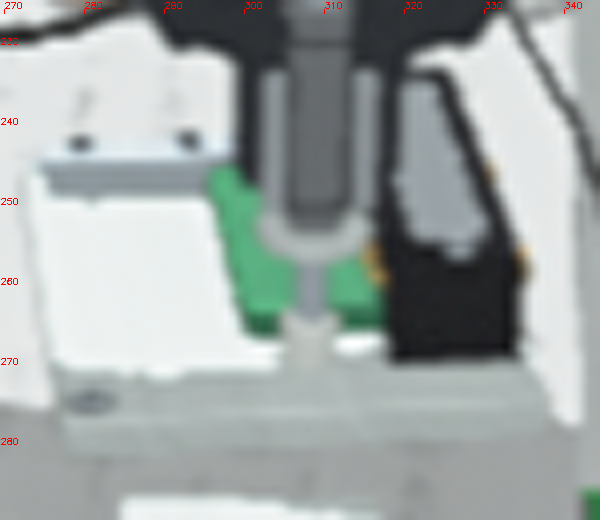

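```bash
python3 -m jog '[[[0.0003,0.005,0.003,0,0,0],[0.0006,0.009,0.003,0,0,0],[0.0009,0.013,0.003,0,0,0],[0.0012,0.017,0.003,0,0,0],[0.0012,0.017,0.003,0,0,0],[0.0012,0.017,0.003,0,0,0]]]'>/dev/null; python3 o.py; python3 -m jog '[[[0.0001,0.0015,0,0,0,0],[0.0001,0.0015,0,0,0,0]]]'>/dev/null; python3 o.py; python3 -m jog '[[[0.0001,0.0015,0,0,0,0],[0.0001,0.0015,0,0,0,0]]]'>/dev/null; python3 o.py
```

```text
[ 0.4496 -0.1596  0.2316] [ 0.31 -0.92 -0.62] F from moment x,y: 0.3 -0.0
[ 0.4496 -0.1593  0.2316] [ 0.11  0.   -0.5 ] F from moment x,y: 0.0 0.1
[ 0.4497 -0.1588  0.2316] [ 0.97  0.69 -0.29] F from moment x,y: 0.2 0.1
```

```bash
python3 -m jog '[[[0.0001,0.0015,0,0,0,0],[0.0001,0.0015,0,0,0,0]]]'>/dev/null; python3 o.py; python3 -m jog '[[[0.0001,0.0015,0,0,0,0],[0.0001,0.0015,0,0,0,0]]]'>/dev/null; python3 o.py; python3 -m jog '[[[0.0001,0.0015,0,0,0,0],[0.0001,0.0015,0,0,0,0]]]'>/dev/null; python3 o.py;python3 -m jog '[[[0.0001,0.001,0,0,0,0],[0.0001,0.001,0,0,0,0]]]'>/dev/null; python3 o.py
```

```text
[ 0.4497 -0.1583  0.2316] [-0.24  0.14  0.07] F from moment x,y: 0.2 0.0
[ 0.4497 -0.1579  0.2316] [ 0.07  0.16 -0.33] F from moment x,y: 0.1 -0.1
[ 0.4497 -0.1576  0.2316] [-0.68 -0.82 -0.3 ] F from moment x,y: -0.2 -1.3
[ 0.4498 -0.1574  0.2316] [-0.21 -2.24 -0.64] F from moment x,y: -0.3 -2.6
```

```bash
python3 -m jog '[[[0.0001,0.001,0,0,0,0],[0.0001,0.001,0,0,0,0]]]'>/dev/null; python3 o.py; python3 -m jog '[[[0.0001,0.001,0,0,0,0],[0.0001,0.001,0,0,0,0]]]'>/dev/null; python3 o.py
```

```text
[ 0.4498 -0.1573  0.2316] [ 0.42 -3.15 -1.6 ] F from moment x,y: -0.1 -4.4
[ 0.4498 -0.1571  0.2317] [ 0.18 -5.3  -0.29] F from moment x,y: -0.6 -6.2
```

```bash
python3 -m jog '[[[-0.001,-0.01,0,0,0,0],[-0.002,-0.03,0,0,0,0],[-0.004,-0.05,0,0,0,0],[-0.004,-0.05,0.07,0,0,0],[-0.004,-0.05,0.15,0,0,0],[-0.004,-0.05,0.22,0,0,0],[-0.04,-0.15,0.22,0,0,0],[-0.08,-0.25,0.22,0,0,0],[-0.11,-0.35,0.22,0,0,0],[-0.14,-0.449,0.22,0,0,0],[-0.14,-0.449,0.22,0,0,0],[-0.14,-0.449,0.22,0,0,0]]]';python3 -m jog '[[[0,0,0,0,0,0],[0,0,0,0,0,0],[0,0,0,0,0,0]]]'; python3 o2.py
python3 - <<'E'
from h import *
s=cap("side","17"); crop(s,250,200,340,340,5,"pics/s22.png")
E
```

```text
time_s: 30.55
tcp_pos: [0.4066, -0.2933, 0.2977]
tcp_rot: [2.383, 2.047, -0.001]
contact_force: [0.0, 0.6, -0.8]
opening: 0.0131
time_s: 30.8
tcp_pos: [0.4085, -0.2901, 0.2974]
tcp_rot: [-2.375, -2.055, -0.001]
contact_force: [-0.5, 0.5, 0.6]
opening: 0.0133
[ 0.4085 -0.2901  0.2974] [-0.52  0.48  0.64] [ 0.055  0.02  -0.005] [-2.3752e+00 -2.0551e+00 -7.0000e-04] effort [ 4.100e-01 -3.701e+01  7.380e+00 -3.314e+01  3.000e-02  0.000e+00
 -1.000e-02]
```

View pics/s22.png

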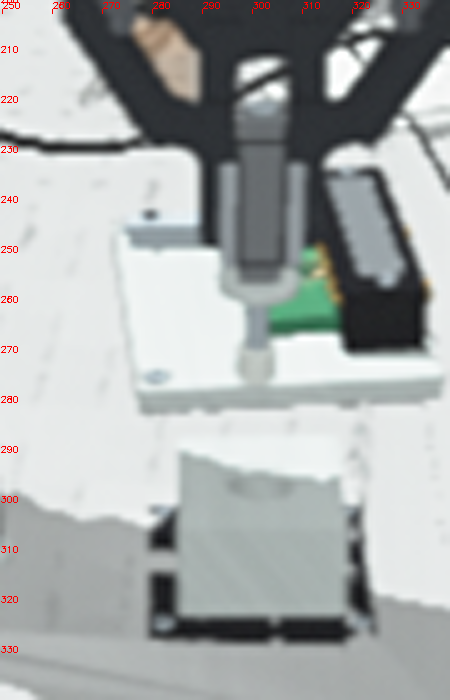

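Run:
```python
from h import *
s=load("side17.npz"); s0=load("side5.npz")
for nm,c,p in (("now",s,(.4085,-.2901,.2974)),("before",s0,(.4254,-.1888,.3042))):
    T=proj(c,[p[0],p[1],p[2]-.119]); F=proj(c,[p[0],p[1],p[2]-.181]); B=proj(c,[p[0],p[1],p[2]-.2173]); print(nm,T,F,B, "slope",(B[0]-T[0])/(B[1]-T[1]))
    g=c["frame"].astype(int)
    for r in range(int(T[1])+2,int(B[1])+4,3):
        print(r,g[r,int(T[0])-10:int(T[0])+9].mean(1).astype(int))
```

```text
now [302.50858725 220.29263879] [301.93143143 254.55067323] [301.61008109 273.6249514 ] slope -0.016847312941497973
222 [ 51  50  50  47  63 105 119 122 137 149 155 157 146 124 104  78  54  47
  50]
225 [ 51  51  50  47  59  91 108 109 109 108 108 108 109 108  94  69  51  49
  49]
228 [50 50 51 47 48 59 72 77 77 77 77 76 77 77 65 51 47 51 50]
231 [ 47  49  47  50  53  63  89 106 108 108 108 107 108 105  88  62  53  52
  51]
234 [ 48  79 128 154 152 119  91 102 108 107 108 108 108 103  88 106 142 153
 132]
237 [ 47  78 125 151 149 116  91 101 107 107 108 108 108 102  85 104 139 149
 122]
240 [ 46  78 126 151 147 114  92 102 107 107 108 108 107 100  86 106 141 149
 122]
243 [ 52  86 130 150 137 104  90 103 108 107 107 107 108 100  91 120 151 151
 122]
246 [ 51  85 130 151 137 103  90 104 108 107 107 108 108  99  89 120 150 150
 117]
249 [136 126 134 147 137 103  91 104 109 108 108 108 107  93  82 119 150 150
 123]
252 [241 227 182 149 134 101  73  79  82  81  80  82  82  77  84 120 142 142
 136]
255 [234 213 180 176 177 153 119 107 107 107 107 106 110 127 162 184 185 167
 145]
258 [239
[... 1382 characters left out ...]
06 106 102  90  93 128 143 117
  73]
221 [143 114 130 152 146 117  84  90  98 100 100  99  96  86 100 130 145 156
 184]
224 [180 220 211 188 175 160 131 107 102 104 104 102 106 125 157 182 204 221
 223]
227 [231 228 210 174 164 170 173 175 179 178 178 177 176 180 179 173 181 214
 229]
230 [229 230 230 231 230 228 225 201 165 154 154 174 210 226 228 229 230 230
 229]
233 [222 218 224 228 228 229 229 207 164 151 150 167 208 227 230 229 229 229
 230]
236 [221 216 222 228 229 230 228 203 162 150 150 170 214 230 231 229 229 229
 232]
239 [222 220 220 227 229 217 192 186 192 198 199 193 190 216 229 230 228 228
 231]
242 [223 205 148 104 122 165 183 185 188 191 189 183 182 214 228 200 147 139
 183]
```

```bash
python3 -m jog '[[[0.001,-0.006,-0.04,0,0,0],[0.001,-0.006,-0.08,0,0,0],[0.001,-0.006,-0.1,0,0,0],[0.001,-0.006,-0.1,0,0,0],[0.001,-0.006,-0.1,0,0,0],[0.001,-0.006,-0.1,0,0,0]]]'; python3 o2.py
python3 - <<'E'
from h import *
s=cap("side","18"); crop(s,250,220,340,340,5,"pics/s23.png")
E
```

```text
time_s: 31.35
tcp_pos: [0.4082, -0.2932, 0.2676]
tcp_rot: [-2.378, -2.052, 0.001]
contact_force: [-0.2, 0.7, -0.2]
opening: 0.0132
[ 0.4082 -0.2932  0.2676] [-0.23  0.7  -0.2 ] [0.026 0.014 0.037] [-2.3782e+00 -2.0525e+00  5.0000e-04] effort [-5.000e-02 -3.871e+01  8.100e+00 -3.130e+01 -0.000e+00  1.000e-02
  1.000e-02]
```

View pics/s23.png

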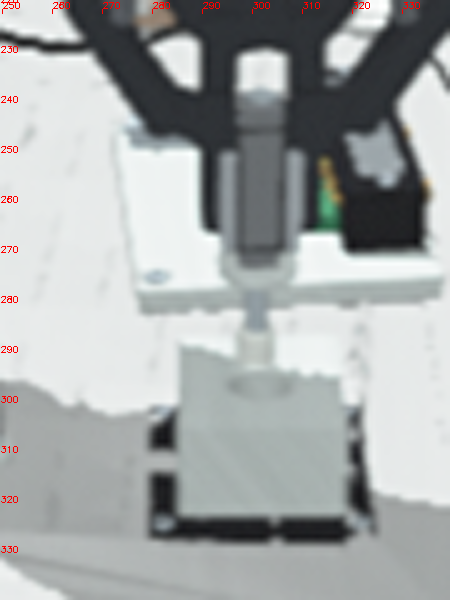

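```bash
python3 -m jog '[[[0.004,0.004,-0.02,0,0,0],[0.004,0.004,-0.04,0,0,0],[0.004,0.004,-0.06,0,0,0],[0.004,0.004,-0.06,0,0,0]]]'; python3 o.py
```

```text
time_s: 31.73
tcp_pos: [0.409, -0.2914, 0.2481]
tcp_rot: [-2.376, -2.052, 0.001]
contact_force: [-0.5, 0.0, -1.0]
opening: 0.0129
[ 0.409  -0.2914  0.2481] [-0.55  0.01 -1.02] F from moment x,y: -0.1 -0.1
```

```bash
python3 -m jog '[[[0,0,-0.02,0,0,0],[0,0,-0.04,0,0,0],[0,0,-0.06,0,0,0],[0,0,-0.076,0,0,0],[0,0,-0.076,0,0,0],[0,0,-0.076,0,0,0]]]'; python3 o.py
python3 - <<'E'
from h import *
s=cap("side","19"); crop(s,250,220,340,340,5,"pics/s24.png")
E
```

```text
time_s: 32.23
tcp_pos: [0.4092, -0.2919, 0.2264]
tcp_rot: [-2.378, -2.052, 0.001]
contact_force: [0.6, 1.8, -0.2]
opening: 0.0133
[ 0.4092 -0.2919  0.2264] [ 0.63  1.79 -0.23] F from moment x,y: -0.1 -0.2
```

View pics/s24.png

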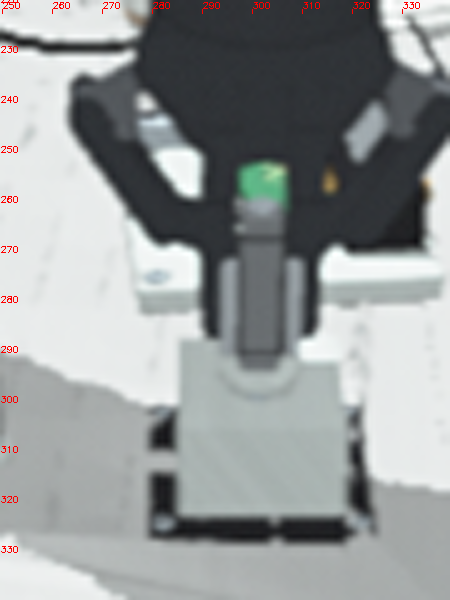

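Nearly seated; feeling down for the flange in small steps.

```bash
python3 -m jog '[[[0,0,-0.004,0,0,0],[0,0,-0.004,0,0,0]]]'>/dev/null; python3 o.py; python3 -m jog '[[[0,0,-0.003,0,0,0],[0,0,-0.003,0,0,0]]]'>/dev/null; python3 o.py;python3 -m jog '[[[0,0,-0.003,0,0,0],[0,0,-0.003,0,0,0]]]'>/dev/null; python3 o.py
```

```text
[ 0.4094 -0.2919  0.2257] [ 0.29 -0.25 -0.1 ] F from moment x,y: -0.0 -0.2
[ 0.4094 -0.2919  0.2247] [ 0.22 -0.22 -1.92] F from moment x,y: 0.2 0.0
[ 0.4093 -0.2918  0.2237] [-0.23  0.02 -0.91] F from moment x,y: -0.1 0.0
```

```bash
python3 -m jog '[[[0,0,-0.002,0,0,0],[0,0,-0.002,0,0,0]]]'>/dev/null; python3 o.py; python3 -m jog '[[[0,0,-0.002,0,0,0],[0,0,-0.002,0,0,0]]]'>/dev/null; python3 o.py;python3 -m jog '[[[0,0,-0.002,0,0,0],[0,0,-0.002,0,0,0]]]'>/dev/null; python3 o.py
```

```text
[ 0.4093 -0.2919  0.2233] [ 0.74 -0.26  0.33] F from moment x,y: 0.0 0.2
[ 0.4094 -0.292   0.2231] [-2.08  1.91  7.6 ] F from moment x,y: -3.0 2.2
[ 0.4093 -0.2921  0.2231] [-5.15  4.   15.69] F from moment x,y: -5.8 4.5
```

```bash
python3 -m jog '[[[0,0,0.002,0,0,0],[0,0,0.003,0,0,0],[0,0,0.003,0,0,0]]]'>/dev/null; python3 o.py; python3 -m jog '[[[0,0,0,0,0,0],[0,0,0,0,0,0],[0,0,0,0,0,0],[0,0,0,0,0,0],[0,0,0,0,0,0],[0,0,0,0,0,0],[0,0,0,0,0,0],[0,0,0,0,0,0],[0,0,0,0,0,0]]]' 1
python3 - <<'E'
from h import *
s=cap("side","20"); crop(s,250,220,340,340,5,"pics/s25.png")
E
```

```text
[ 0.4094 -0.2919  0.2232] [-1.47  1.29  6.8 ] F from moment x,y: -2.0 1.7
time_s: 34.28
tcp_pos: [0.4094, -0.2919, 0.2229]
tcp_rot: [-2.378, -2.053, 0.0]
contact_force: [-0.8, 0.3, -0.4]
opening: 0.0854
```

View pics/s25.png

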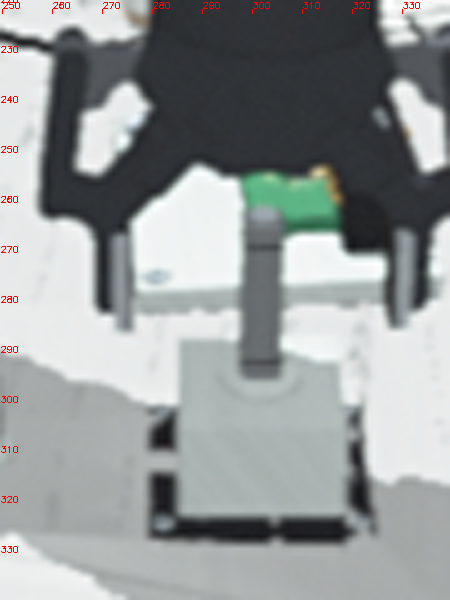

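Stick stands upright with its flange on the block. Rising straight up, then clearing the view for a final check.

```bash
python3 -m jog '[[[0,0,0.03,0,0,0],[0,0,0.09,0,0,0],[0,0,0.18,0,0,0],[0,0,0.3,0,0,0],[0,0,0.42,0,0,0],[0,0,0.54,0,0,0],[0,0,0.66,0,0,0],[0,0,0.78,0,0,0],[0,0,0.9,0,0,0],[0,0,1,0,0,0],[0,0,1,0,0,0],[0,0,1,0,0,0]]]'; python3 -m jog '[[[0,0,0,0,0,0],[0,0,0,0,0,0],[0,0,0,0,0,0]]]'
python3 - <<'E'
from h import *
s=cap("side","21"); crop(s,200,180,350,335,3.8,"pics/s26.png")
t=cap("top","21"); cv2.imwrite("pics/t14.png",t["frame"][:,:,::-1])
for n,a,b,z,ch in [("cardNear",(301,202.5),(334,205),.0205,(1,0,0)),("cardR",(336,191),(335,204),.0205,(1,0,0)),("cardL",(300.5,188),(299.3,201),.0205,(1,0,0)),("connF",(302,186.5),(337,189),.041,None)]:
    W,r,e=edge(t,a,b,z,ch=ch); rep(n,W,r,e); print("  u",(W@[.9974,-.0719]).round(4),"v",(W@[.0719,.9974]).round(4))
E
```

```text
time_s: 35.33
tcp_pos: [0.4089, -0.2925, 0.5251]
tcp_rot: [2.376, 2.05, 0.003]
contact_force: [-0.2, -0.2, -0.7]
opening: 0.0856
time_s: 35.58
tcp_pos: [0.4092, -0.2917, 0.5219]
tcp_rot: [-2.377, -2.051, 0.001]
contact_force: [0.6, 0.5, -0.4]
opening: 0.0853
cardNear [[0.4398, -0.0783], [0.4349, -0.1473]] ang -1.642 len 0.0691 res 0.09
  u [0.4443 0.4444] v [-0.0465 -0.1156]
cardR [[0.4654, -0.1534], [0.4379, -0.1507]] ang 3.043 len 0.0276 res 0.08
  u [0.4752 0.4476] v [-0.1195 -0.1188]
cardL [[0.4707, -0.0775], [0.443, -0.0757]] ang 3.076 len 0.0277 res 0.17
  u [0.475  0.4473] v [-0.0434 -0.0436]
connF [[0.4717, -0.0792], [0.4661, -0.1509]] ang -1.649 len 0.0719 res 0.15
  u [0.4762 0.4757] v [-0.0451 -0.117 ]
```

View pics/s26.png

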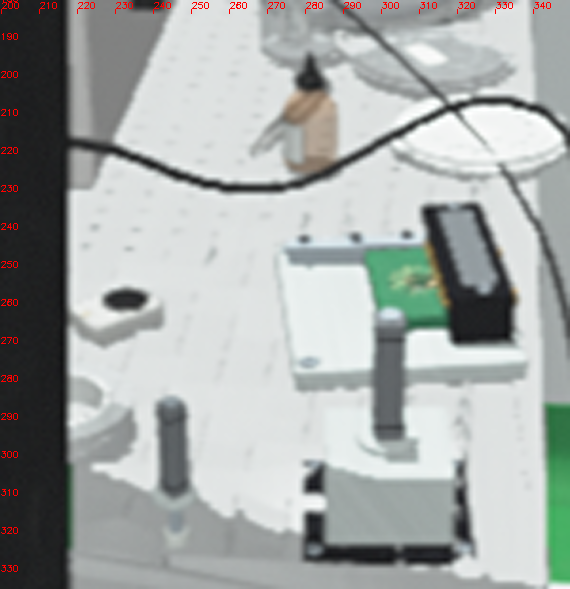

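View pics/t14.png

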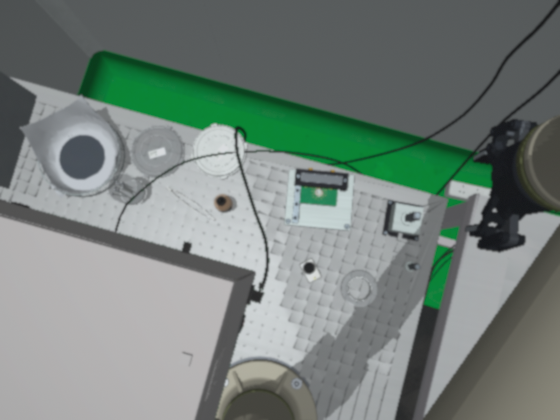

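```bash
python3 -c "
from bench import robot
print(robot.sign_off())"
```

```text
the job is handed in; nothing more can be done
None
```

The card is in the corner of the dock, flat on the side fence and bottomed on the depth stop. The stick is back upright in its stand. I handed the job in at about 36 s.

- **Fence:** I pushed the card on its free side edge until it met the fence, with about 4.5 N by the force reading.
- **Comb and stop:** Pushing on the rear edge, the comb gave way at about 8–9 N, and the card then slid at about 5 N. It stopped hard about 19 mm behind the mouth, where I pressed to about 11–12 N.
- **Check on both sides:** A second light nudge towards the fence (up to about 5 N) met resistance at the same place as the first, within about 0.2 mm. After the stick was back, the top view showed the card's rear edge parallel to the dock, about 20 mm behind the mouth and unmoved since the press.
- **Stick:** It went back into the hole with a brief seating force of about 16 N. The last pictures show it upright with its flange on the block.
- **Surroundings:** The decoy stick and the other objects look where they were; I judged this by eye only.

**Disagreements:**
- Forces worked out from the moment reading came out about 15–40 % higher than the direct force reading. On that figure the press was about 15 N at most, still under 18 N.
- The side and top cameras disagreed by about 1–2 pixels.
- The top camera placed the card's fence-side edge about 1.5 mm off the fence line, and it read the same just after the first push to the fence. I therefore relied on the contact feel there.

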